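# Run a stylus along the joint of two model-railway baseboards

### The arm

A 6-joint arm with a two-finger parallel gripper is mounted at the origin on the work surface. World frame = base frame: x ahead of the robot, y to its left, z up, the work surface at z = 0. Lengths are in m, angles in rad, forces in N, time in s.
With the tool pointing down it reaches from about 0.35 to 1 m from the base axis. Payload 7.1 kg.
Tool frame: the origin (TCP) lies midway between the tips of the shut fingers; the grasp point (between the pads) lies 19 mm behind it (r.pinch_z is the distance from the TCP to the grasp point, in m); z points along the fingers, y is the direction in which the jaws open and shut (so a half turn about z gives the same grasp; the last joint's range is limited). The gripper opens to 85 mm and grips with 20 to 120 N. Pads are 22 mm wide; open, the fingers measure 114 mm over their backs; the gripper's body (76 mm by 85 mm) begins 54 mm behind the grasp point. The pads swing forward as they close: fully open they stand 13 mm farther back than shut.
Start: joints at [-1.23, 0.423, 1.63, -0, 1.089, -0.019], TCP at [0.22, -0.585, 0.202] pointing down, gripper open.
Joint ranges: [-3, 3], [-0.9, 2.11], [0.09, 2.58], [-1.31, 4.45], [0.11, 2.69], [-2.54, 2.54]. Speed limits (rad/s): [2.39, 2.39, 3.01, 3.14, 3.14, 3.14].

### API

Orientations are given as a unit quaternion [w, x, y, z].
In Python, from plant import get_obs, grab_frame, workorder, silhouettes, r gives the robot as it stands. The module is installed in compiled form; this text tells all that it offers.
- The arm moves only by the tool servo_tool, never from a script. Its argument "increments" is a list of rows, each an object of numbers: "dx", "dy", "dz": the shift along the tool's x, y, z in m; "twist": the turn about the tool's z in degrees; "fingers": the opening, from -1 (shut) to 1 (fully open), so that 0 is half open. A call has 1 to 12 rows; each row shifts and turns the pose as measured when the row begins, along the tool's axes as they then stand; what a row does not reach is not made up. A row lasts 1/10 s, in which the tool goes at most 50 mm and 8.59 degrees, less where a joint would pass 70% of its speed; a pose out of reach is approached as far as the arm can. A call is refused whole if a number of a shift passes 0.05 or a number of a turn 8.59, either way. A call with a gripper value outside its range is refused whole. The fingers move at their own pace and stop on an object; "force" is the grip in N (left out, the last holds). Time passes only in rows, so rows that do not move let the fingers close. It gives the time, the measured TCP pose, the force and the opening at its end, in the units of the state.
- get_obs(): the state, without advancing time (a new reading comes with each control period).
- grab_frame(name): name is "side" or "top"; returns a dict with "img" (480x640x3 uint8, blue, green, red), "z_map" (480x640 float32, m along the optical axis (not along the pixel's ray), 0 where there is no reading), "fx", "fy", "cx", "cy" (pixels), "world_from_camera" (4x4, takes a point from camera to world coordinates). Camera axes: x right, y down, z forward; pixel columns grow to the right and rows downward; lengths in m; the calibration is good to about 2 mm. A picture is of the moment at which its call begins.
- workorder.finish_job(): hands the job in, once; it reports no verdict.
Trained networks look in the newest picture that a camera, given by its name, has taken for a name from the list of things; names that differ only in an ending like _2 or _b are one class to them, and where a whole thing is asked for, a point or a joint stands for the part that bears it (a point fixed in the world has none). Each returns a list of dicts, best first, with "conf" (0 to 1); they miss things now and then, are a little off and sometimes report something else, mostly with a low value. They report only what shows in the picture. A call takes as long as a camera call.
- silhouettes(camera, query): "pixels" (480x640 bool, what is visible of it) and "uv" ([column, row] in pixels, amid what is visible of it).
The state is a dict: "t": time; "q": joint angles; "qvel": joint speeds; "effort": joint torques, N m; "tcp_pos": TCP position; "orientation": TCP orientation; "force": force on the tool from outside, world axes, zero at the start; "moment": the same for the moment, N m; "opening": opening from 0.0 (shut) to 1.0 (fully open).
Only numpy, scipy, OpenCV 4.12 (cv2) and the standard library are available. Lean on these libraries where they do the work, as an engineer would, in place of code of your own. Each camera call takes 0.05 s, during which the arm holds its last target.

### The job

Check that the joint between the two baseboards is clear: take the stylus from its stand and draw its point slowly (about 2 cm a second) along the gap between the boards, from the end on the robot's left to the end on its right, in one go with the point down in the gap the whole way. Keep the stylus leaning about 35 degrees from upright on the way, so that nothing touches the lamp bar overhead. Then stand the stylus back in its stand, upright with its collar down on the block, let go, and leave the wagon and the other things where they are.

Things in the scene. Friction and masses are not known exactly. Their poses are not given: they have to be found in the camera images.
- stylus_grip (a point): Metal stylus, 111 mm long, standing upright in its stand. From the point up: a round steel shank 45 mm long, tapering from 8 mm down to a 3 mm point; a collar 34 mm across and 6 mm thick; a square aluminium handle 16 x 16 mm, 60 mm long. This point is the centre of the handle, 81 mm above the point; z runs along the stylus away from the point, x and y are square to the handle's faces. About 70 g.
- stylus_tip (a point): The point of the stylus (centre of its 3 mm end), 81 mm from the handle's centre.
- stylus: The same stylus; origin at its point, z along it towards the handle.
- stand_mouth (a point): Stand of the stylus: a fixed dark wooden block 64 x 64 mm, 55 mm high, left or right of the baseboards. This point is the centre of its one hole, at the top face; z up. The hole is 14 mm across and 50 mm deep. The collar rests on the block's top, with the point 45 mm below it.
- boards: Two fixed tan baseboards with a gap between them, together 260 mm (x) by 160 mm (y), flat top 50 mm above the table. Origin on the table below the gap's bend; x points away from the robot across the gap, y to the robot's left, z up. The nearer board reaches to x = -160 mm, the farther to x = 100 mm. Tracks 5 mm high end 27 mm or more from the gap's bend; a circuit board on the nearer board rises 13 mm.
- gap_left (a point): Centre of the gap at the level of the boards' top, 12 mm from the gap's left (+y) end.
- gap_bend (a point): Centre of the gap at the level of the boards' top, at its bend half-way. The gap is 14 mm wide, 10 mm deep with a solid floor, and runs right across the boards (their y = 80 to -80 mm) as a shallow V: two straight halves that meet here, both ends lying 15 mm nearer to the robot than the bend.
- gap_right (a point): Centre of the gap at the level of the boards' top, 12 mm from the gap's right (-y) end.
- lampbar: Aluminium lamp bar fixed over the farther board, 190 mm long along the boards' y, at x = 24 to 46 mm of the boards, from 109 to 165 mm above their top, on two 10 mm posts at x = 38, y = +-72 mm. An upright gripper over the gap would hit it; one leaning back towards the robot clears it. Origin and axes as the boards'.
- wagon: Brown goods wagon, 74 x 28 mm, 33 mm high, standing loose on the nearer board's track, 65 mm or more from the gap. Origin under its middle.
- tub: Clear open tub, 80 x 60 mm, 35 mm high, loose, on the other side of the boards from the stand. Origin under its middle.
- screwdriver: Loose screwdriver lying on the table to the left. Leave alone.
- paint_jar: Small amber jar, 44 mm across, 55 mm high, on the table at the right. Leave alone.
- track_gauge: Brass bar 70 x 22 x 10 mm lying on the table at the left. Leave alone.

How it is judged:
By the outcome, as a careful person would: the job done as asked, in the order asked, and still so for the second after the job is handed in, with the robot touching nothing.
It also fails if it takes over 72 s, if anything falls off the work surface, if the arm or the gripper's body presses on something with over 40 N, if the wrist force passes 120 N, or if a joint passes its speed limit or range.

## Working session

There is one attempt and no reset: what is moved stays moved. The work goes in short steps, Python scripts to look and compute and a tool call to move; the robot and the scene stay as the last step left them, time stands still between calls to the robot, and variables do not carry over. Pictures are saved under pics/ and viewed, and the job is handed in when it is done.

Besides the shell and the picture viewer there is one more tool, called after ">>>" in YAML: its name, and indented under it one key for each argument. servo_tool: Moves the arm, as the interface text tells. Its arguments: {"type":"object","properties":{"increments":{"type":"array","items":{"type":"object","properties":{"dx":{"type":"number"},"dy":{"type":"number"},"dz":{"type":"number"},"twist":{"type":"number"},"fingers":{"type":"number"}}}},"force":{"type":"number"}},"required":["increments"]}

```bash
mkdir -p pics; ls
python3 - <<'E'
from plant import get_obs, grab_frame, workorder, silhouettes, r
import cv2,numpy as np
o=get_obs(); print({k:np.round(v,4) for k,v in o.items()}); print(r.pinch_z)
for c in("top","side"):
    f=grab_frame(c); cv2.imwrite(f"pics/{c}0.png",f["img"]); np.savez(f"/tmp/{c}0.npz",**f)
    print(c,f["fx"],f["fy"],f["cx"],f["cy"]);print(np.round(f["world_from_camera"],4))
    for q in ["stylus","stylus_grip","stylus_tip","stand_mouth","boards","gap_left","gap_bend","gap_right","lampbar","wagon","tub"]:
        s=silhouettes(c,q)
        print(q,[(round(x["conf"],2),np.round(x["uv"],1).tolist(),int(x["pixels"].sum())) for x in s[:2]])
E
```

```text
pics
{'t': np.float64(0.0), 'q': array([-1.23  ,  0.4239,  1.6307,  0.    ,  1.0886, -0.019 ]), 'qvel': array([-0.0004, -0.0011,  0.0016,  0.0007, -0.0008, -0.0009]), 'effort': array([ 6.00000e-04, -5.57388e+01, -2.81741e+01, -0.00000e+00,
        7.40000e-03, -0.00000e+00]), 'tcp_pos': array([ 0.2199, -0.5844,  0.201 ]), 'orientation': array([-8.000e-04,  9.839e-01,  1.789e-01, -1.000e-04]), 'force': array([ 0.7093, -0.4556,  0.2395]), 'moment': array([-0.0159, -0.0125,  0.0164]), 'opening': np.float64(1.002)}
0.0187
top 613.7796406655689 613.7796406655689 320.022455736342 238.6201652411172
[[-0.0033 -0.9957  0.0928  0.3716]
 [-0.9999  0.0043  0.0111  0.0222]
 [-0.0114 -0.0927 -0.9956  1.636 ]
 [ 0.      0.      0.      1.    ]]
stylus [(0.56, [447.7, 251.5], 150)]
stylus_grip [(0.52, [446.3, 253.6], 153), (0.25, [229.3, 269.1], 747)]
stylus_tip [(0.47, [448.4, 253.0], 175)]
stand_mouth [(0.65, [439.3, 253.9], 561)]
boards [(0.89, [328.9, 204.8], 5941)]
gap_left [(0.58, [328.9, 207.7], 6087), (0.17, [446.9, 254.8], 145)]
gap_bend [(0.58, [333.4, 204.8], 6271)]
gap_right [(0.67, [331
[... 166 characters left out ...]
.8279322246854 554.8279322246854 319.53819852140117 238.44608509059245
[[-0.9467 -0.178   0.2684  0.1931]
 [-0.322   0.5303 -0.7843  1.0198]
 [-0.0027 -0.829  -0.5593  0.7597]
 [ 0.      0.      0.      1.    ]]
stylus [(0.57, [374.9, 167.5], 191), (0.57, [278.8, 232.4], 7259)]
stylus_grip [(0.69, [374.6, 171.6], 198)]
stylus_tip [(0.5, [375.4, 168.4], 221), (0.32, [283.5, 236.6], 7184)]
stand_mouth [(0.76, [372.9, 188.6], 646)]
boards [(0.9, [280.5, 239.2], 6967)]
gap_left [(0.9, [280.9, 236.0], 7105)]
gap_bend [(0.29, [374.9, 190.7], 649)]
gap_right []
lampbar [(0.64, [260.8, 184.2], 1449)]
wagon [(0.96, [328.9, 227.4], 480)]
tub [(0.78, [316.6, 328.6], 1544), (0.64, [276.2, 236.5], 7407)]
```

View pics/top0.png

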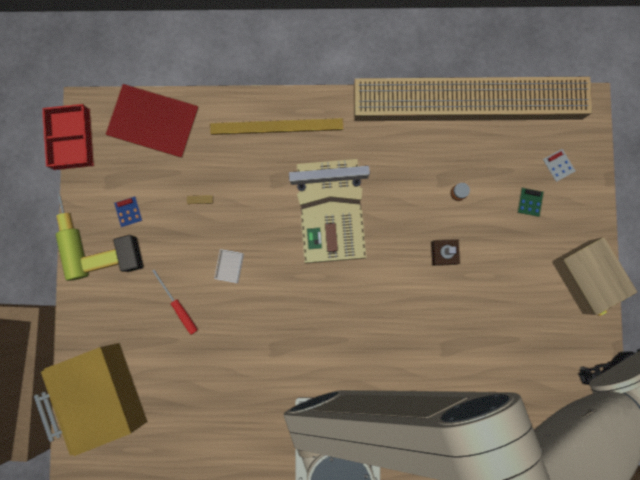

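View pics/side0.png

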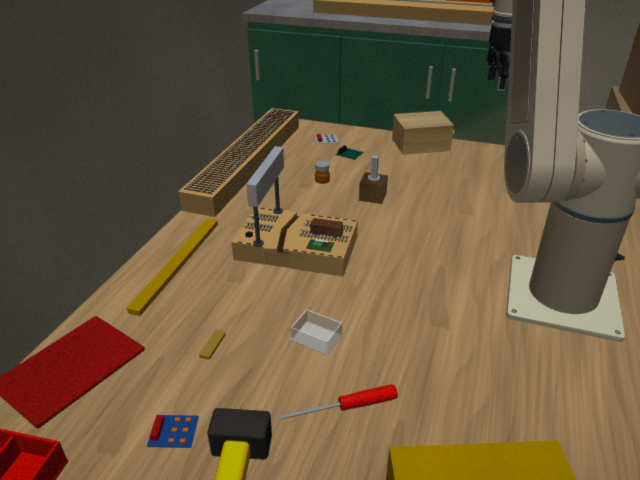

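Run:
```python
import cv2,numpy as np
a=cv2.imread("pics/top0.png")[140:300,210:490]
b=cv2.imread("pics/side0.png")[130:300,190:420]
cv2.imwrite("pics/topz.png",cv2.resize(a,(784,448),interpolation=cv2.INTER_CUBIC))
cv2.imwrite("pics/sidez.png",cv2.resize(b,(782,578),interpolation=cv2.INTER_CUBIC))
```

```text
(no output)
```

View pics/topz.png

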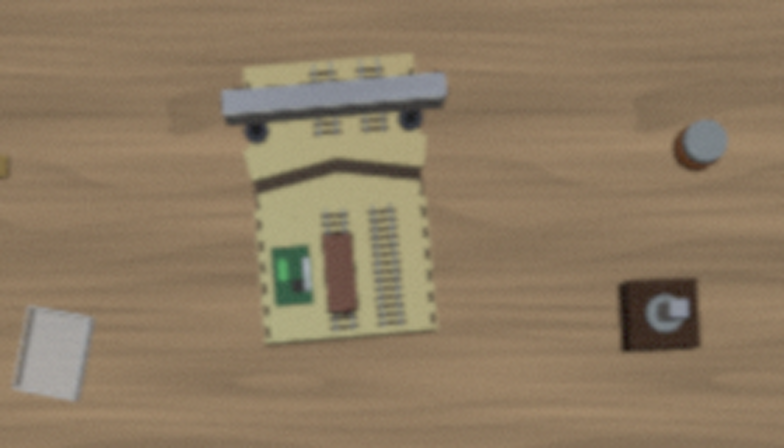

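View pics/sidez.png

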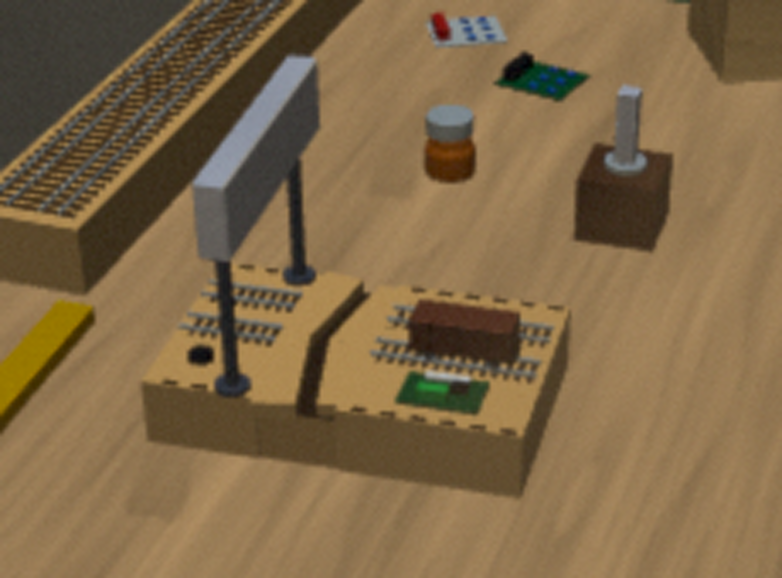

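The top view shows the boards spanning about (300–366, 160–262), with the gap's bend near (329, 197). The lamp bar is at row 175, the stand and stylus at (446, 252), and the tub on the left at (229, 266). In the side view the stylus is at (375, 170). Next I'll measure the geometry.

```bash
cat > h.py <<'E'
import numpy as np,cv2
def cloud(f):
    z=f["z_map"];v,u=np.mgrid[:480,:640]
    P=np.stack([(u-f["cx"])/f["fx"]*z,(v-f["cy"])/f["fy"]*z,z],-1)
    T=f["world_from_camera"];W=P@T[:3,:3].T+T[:3,3];W[z==0]=np.nan
    return W
def ray_at(f,uv,z):
    T=f["world_from_camera"];d=T[:3,:3]@np.array([(uv[0]-f["cx"])/f["fx"],(uv[1]-f["cy"])/f["fy"],1.])
    s=(z-T[2,3])/d[2];return T[:3,3]+s*d
def load(c): 
    d=np.load(f"/tmp/{c}0.npz");return {k:d[k] for k in d}
E
python3 - <<'E'
from h import *
for c in("top","side"):
    f=load(c);W=cloud(f)
    x,y,z=W[...,0],W[...,1],W[...,2]
    print(c,"table z",np.nanmedian(z[(x>.35)&(x<.7)&(y>.12)&(y<.18)]))
    # board top
    m=(x>.2)&(x<.75)&(y>-.15)&(y<.15)&(z>.04)&(z<.06)
    n,l,st,ce=cv2.connectedComponentsWithStats(m.astype(np.uint8));k=1+np.argmax(st[1:,4])
    p=W[m][:,:2];print("boards z",np.median(z[m]),"rect",cv2.minAreaRect((p*1000).astype(np.float32)),len(p))
    # lampbar
    m=(x>.2)&(x<.8)&(y>-.2)&(y<.2)&(z>.14)&(z<.3)
    print("lamp",cv2.minAreaRect((W[m][:,:2]*1000).astype(np.float32)),np.nanpercentile(z[m],[2,98]))
    # stand
    m=(x>.25)&(x<.6)&(y<-.13)&(y>-.35)&(z>.045)&(z<.067)
    print("stand",np.nanmedian(W[m],0),cv2.minAreaRect((W[m][:,:2]*1000).astype(np.float32)),m.sum())
    m=(x>.25)&(x<.6)&(y<-.13)&(y>-.35)&(z>.075)&(z<.18)
    print("handle",np.nanmedian(W[m],0),m.sum(),np.nanpercentile(z[m],[5,98]))
    m=(x>.25)&(x<.6)&(y<-.13)&(y>-.35)&(z>.112)&(z<.18)
    print("handle top",np.nanmean(W[m],0),cv2.minAreaRect((W[m][:,:2]*1000).astype(np.float32)),m.sum())
    m=(x>.2)&(x<.75)&(y>-.15)&(y<.15)&(z>.075)&(z<.1)
    print("wagon",np.nanmean(W[m],0),cv2.minAreaRect((W[m][:,:2]*1000).astype(np.float32)),m.sum())
f=load("top")
# gap from image: darkest row per column
g=cv2.cvtColor(f["img"],cv2.COLOR_BGR2GRAY).astype(float)
for u in range(303,364,5):
    col=g[188:212,u];w=np.clip(np.median(col)-col-20,0,None);v=188+(w*np.arange(24)).sum()/max(w.sum(),1e-6)
    print(u,round(v,2),np.round(ray_at(f,(u,v),.05)[:2],4),end=" | ")
E
```

```text
top table z -0.000411415886295563
boards z 0.04992808854525821 rect ((595.0442504882812, 9.787071228027344), (261.4189147949219, 168.17263793945312), 4.5207200050354) 4675
lamp ((658.876953125, 15.604545593261719), (24.55488395690918, 189.39097595214844), 4.2547526359558105) [0.16525512 0.22005106]
stand [ 0.48279912 -0.2835516   0.05531511] ((484.51007080078125, -287.5327453613281), (64.19464874267578, 65.22393798828125), 1.527727484703064) 556
handle [ 0.48344632 -0.28409578  0.11824265] 68 [0.0794101 0.1273853]
handle top [ 0.48383213 -0.28670427  0.12083284] ((483.4849853515625, -287.4110412597656), (16.343542098999023, 14.838850975036621), 87.60183715820312) 45
wagon [0.52560145 0.01028075 0.08674531] ((573.9154663085938, 7.434745788574219), (176.71153259277344, 148.81454467773438), 5.489230632781982) 323
side table z 0.0013070776811106022
boards z 0.051489557053518875 rect ((595.720703125, 14.425521850585938), (261.6986083984375, 174.72091674804688), 4.511390209197998) 4002
lamp ((658.9517211914062, 21.040969848632812), (23.829936981201172, 194.64064025878906), 4.35523223876953
[... 236 characters left out ...]
0.12374003]
handle top [ 0.48469363 -0.28135045  0.11930964] ((485.1169738769531, -283.8494567871094), (20.206083297729492, 16.716585159301758), 88.41059112548828) 41
wagon [0.54430845 0.02125263 0.08597129] ((577.1468505859375, 14.670265197753906), (183.1710662841797, 156.22930908203125), 4.458174705505371) 450
303 199.33 [0.6227 0.0839] | 308 204.51 [0.6089 0.0708] | 313 203.19 [0.6123 0.0578] | 318 201.74 [0.6161 0.0447] | 323 200.17 [0.6202 0.0317] | 328 199.02 [0.6231 0.0186] | 333 198.8 [0.6237 0.0055] | 338 199.32 [ 0.6222 -0.0075] | 343 199.84 [ 0.6208 -0.0205] | 348 200.33 [ 0.6194 -0.0336] | 353 200.84 [ 0.618  -0.0466] | 358 201.35 [ 0.6166 -0.0596] | 363 188.0 [ 0.6518 -0.073 ] |
```

>>> servo_tool:
  increments:
    - {"dz":-0.05,"twist":3.4}
    - {"dz":-0.05,"twist":3.4}
    - {"dz":-0.05,"twist":3.4}
    - {"dz":-0.05,"twist":3.4}
    - {"dz":-0.05,"twist":3.4}
    - {"dx":0.029,"dy":-0.039}
    - {"dx":0.029,"dy":-0.039}
    - {"dx":0.029,"dy":-0.039}
    - {"dx":0.029,"dy":-0.039}
    - {"dx":0.029,"dy":-0.039}
    - {"dx":0.029,"dy":-0.039}
    - {"dx":0.029,"dy":-0.039}

```text
schema error: expected keys dx, dy, dz, twist, fingers
```

```bash
cat >> h.py <<'E'
from scipy.spatial.transform import Rotation as Rn
def R_of(o):
    q=o["orientation"];return Rn.from_quat([q[1],q[2],q[3],q[0]]).as_matrix()
def show():
    from plant import get_obs
    o=get_obs();R=R_of(o);z=R[:,2]
    print("t",round(float(o["t"]),2),"p",np.round(o["tcp_pos"],4),"q",np.round(o["q"],3),"open",round(float(o["opening"]),3),"F",np.round(o["force"],1))
    print("tilt",round(np.degrees(np.arccos(-z[2])),2),"dir",round(np.degrees(np.arctan2(z[1],z[0])),1),"\nR",np.round(R,4).tolist())
    return o,R
E
python3 -c "
from h import *;show()"
```

```text
t 1.2 p [ 0.2201 -0.5849  0.2018] q [-1.23   0.423  1.63   0.     1.089 -0.019] open 1.0 F [ 0.7  0.5 -0.2]
tilt 0.0 dir 98.9 
R [[0.936, 0.3521, -0.0], [0.3521, -0.936, 0.0001], [0.0, -0.0001, -1.0]]
```

>>> servo_tool:
  increments:
    - {"dx":0,"dy":0,"dz":-0.05,"twist":3.4,"fingers":1}
    - {"dx":0,"dy":0,"dz":-0.05,"twist":3.4,"fingers":1}
    - {"dx":0,"dy":0,"dz":-0.05,"twist":3.4,"fingers":1}
    - {"dx":0,"dy":0,"dz":-0.05,"twist":3.4,"fingers":1}
    - {"dx":0,"dy":0,"dz":-0.05,"twist":3.4,"fingers":1}
    - {"dx":0.029,"dy":-0.039,"dz":0,"twist":0,"fingers":1}
    - {"dx":0.029,"dy":-0.039,"dz":0,"twist":0,"fingers":1}
    - {"dx":0.029,"dy":-0.039,"dz":0,"twist":0,"fingers":1}
    - {"dx":0.029,"dy":-0.039,"dz":0,"twist":0,"fingers":1}
    - {"dx":0.029,"dy":-0.039,"dz":0,"twist":0,"fingers":1}
    - {"dx":0.029,"dy":-0.039,"dz":0,"twist":0,"fingers":1}
    - {"dx":0.029,"dy":-0.039,"dz":0,"twist":0,"fingers":1}

```text
t: 2.4
tcp_pos: [0.4118, -0.298, 0.46]
orientation: [0.001, 1.0, 0.02, 0.001]
force: [1.4, -0.9, 0.3]
opening: 1.003
```

```bash
python3 -c "
from h import *;show()"
```

```text
t 2.4 p [ 0.4118 -0.298   0.46  ] q [-6.500e-01  4.200e-02  1.544e+00  1.000e-03  1.553e+00  8.810e-01] open 1.003 F [ 1.4 -0.9  0.3]
tilt 0.18 dir -21.4 
R [[0.9992, 0.0396, 0.003], [0.0396, -0.9992, -0.0012], [0.0029, 0.0013, -1.0]]
```

>>> servo_tool:
  increments:
    - {"dx":0.029,"dy":-0.04,"dz":0,"twist":0,"fingers":1}
    - {"dx":0.029,"dy":-0.04,"dz":0,"twist":0,"fingers":1}
    - {"dx":0.029,"dy":-0.04,"dz":0,"twist":0,"fingers":1}
    - {"dx":0.029,"dy":-0.04,"dz":0,"twist":0,"fingers":1}
    - {"dx":0.029,"dy":-0.04,"dz":0,"twist":0,"fingers":1}
    - {"dx":0.029,"dy":-0.04,"dz":0,"twist":0,"fingers":1}
    - {"dx":0.029,"dy":-0.04,"dz":0,"twist":0,"fingers":1}
    - {"dx":0.035,"dy":-0.035,"dz":0,"twist":0,"fingers":1}
    - {"dx":0.05,"dy":0,"dz":0,"twist":0,"fingers":1}
    - {"dx":0.05,"dy":0,"dz":0,"twist":0,"fingers":1}
    - {"dx":0.05,"dy":0,"dz":0,"twist":0,"fingers":1}
    - {"dx":0.05,"dy":0,"dz":0,"twist":0,"fingers":1}

```text
t: 3.6
tcp_pos: [0.8362, 0.0501, 0.4663]
orientation: [0.001, 1.0, 0.025, 0.005]
force: [1.3, -0.0, 0.3]
opening: 0.997
```

```bash
python3 -c "
from h import *;show()"
```

```text
t 3.6 p [0.8362 0.0501 0.4663] q [ 0.046  0.659  0.674 -0.002  1.799  1.567] open 0.997 F [ 1.3 -0.   0.3]
tilt 0.59 dir -8.7 
R [[0.9987, 0.0494, 0.0103], [0.0494, -0.9988, -0.0016], [0.0102, 0.0021, -0.9999]]
```

>>> servo_tool:
  increments:
    - {"dx":0.05,"dy":0,"dz":0,"twist":0,"fingers":1}
    - {"dx":0.05,"dy":0,"dz":0,"twist":0,"fingers":1}
    - {"dx":0.05,"dy":0,"dz":0,"twist":0,"fingers":1}
    - {"dx":0.05,"dy":0,"dz":0,"twist":0,"fingers":1}

```text
t: 4.0
tcp_pos: [0.9555, 0.0559, 0.4252]
orientation: [0.0, 1.0, 0.025, 0.015]
force: [0.2, -0.2, -2.9]
opening: 0.998
```

```bash
python3 -c "
from h import *;show()"
```

```text
t 4.0 p [0.9555 0.0559 0.4252] q [ 0.046  1.014  0.098 -0.002  1.999  1.567] open 0.998 F [ 0.2 -0.2 -2.9]
tilt 1.76 dir -0.0 
R [[0.9983, 0.05, 0.0307], [0.05, -0.9987, -0.0], [0.0307, 0.0016, -0.9995]]
```

>>> servo_tool:
  increments:
    - {"dx":0.05,"dy":0,"dz":0,"twist":0,"fingers":1}
    - {"dx":0.05,"dy":0,"dz":0,"twist":0,"fingers":1}
    - {"dx":0.05,"dy":0,"dz":0,"twist":0,"fingers":1}

```text
t: 4.3
tcp_pos: [1.0033, 0.0574, 0.3773]
orientation: [-0.001, 0.998, 0.025, 0.054]
force: [-0.6, 0.4, -0.0]
opening: 0.998
```

```bash
python3 -c "
from h import *;show()"
```

```text
t 4.3 p [1.0033 0.0574 0.3773] q [ 0.045  1.071  0.088 -0.     1.876  1.566] open 0.998 F [-0.6  0.4 -0. ]
tilt 6.17 dir 2.4 
R [[0.993, 0.0501, 0.1074], [0.0499, -0.9987, 0.0045], [0.1075, 0.0009, -0.9942]]
```

>>> servo_tool:
  increments:
    - {"dx":0.05,"dy":0,"dz":0,"twist":0,"fingers":1}
    - {"dx":0.05,"dy":0,"dz":0,"twist":0,"fingers":1}
    - {"dx":0.05,"dy":0,"dz":0,"twist":0,"fingers":1}
    - {"dx":0.05,"dy":0,"dz":0,"twist":0,"fingers":1}

```text
t: 4.7
tcp_pos: [1.0579, 0.0592, 0.3436]
orientation: [-0.003, 0.993, 0.025, 0.114]
force: [-0.3, 0.3, -0.2]
opening: 0.996
```

```bash
python3 -c "
from h import *;show()"
```

```text
t 4.7 p [1.0579 0.0592 0.3436] q [4.400e-02 1.112e+00 8.800e-02 1.000e-03 1.714e+00 1.565e+00] open 0.996 F [-0.3  0.3 -0.2]
tilt 13.06 dir 2.9 
R [[0.9729, 0.0502, 0.2256], [0.0489, -0.9987, 0.0113], [0.2259, 0.0, -0.9742]]
```

>>> servo_tool:
  increments:
    - {"dx":0.05,"dy":0,"dz":0,"twist":0,"fingers":1}
    - {"dx":0.05,"dy":0,"dz":0,"twist":0,"fingers":1}
    - {"dx":0.035,"dy":0,"dz":0,"twist":0,"fingers":1}
    - {"dx":-0.03,"dy":0,"dz":0,"twist":0,"fingers":1}

```text
t: 5.1
tcp_pos: [1.074, 0.0592, 0.3259]
orientation: [-0.004, 0.988, 0.025, 0.156]
force: [2.5, 0.2, -1.0]
opening: 0.999
```

```bash
cat >> h.py <<'E'
def plan(R,p,target,step=0.048):
    d=R.T@(np.array(target)-p);n=int(np.ceil(np.linalg.norm(d)/step));print("to",np.round(target,4),"tool d",np.round(d,4),"rows",n,"per row",np.round(d/n,4));
E
python3 -c "
from h import *
o,R=show();p=o['tcp_pos']
w=np.array([.60,-.20,.34]);plan(R,p,w)
g=np.array([.4845,-.287,.095])+.0187*R[:,2]
pre=g-.1*R[:,2];plan(R,w,pre);plan(R,pre,g)"
```

```text
t 5.1 p [1.074  0.0592 0.3259] q [0.043 1.036 0.292 0.003 1.501 1.564] open 0.999 F [ 2.5  0.2 -1. ]
tilt 17.91 dir 3.0 
R [[0.9504, 0.0501, 0.3071], [0.0475, -0.9987, 0.0159], [0.3075, -0.0005, -0.9516]]
to [ 0.6  -0.2   0.34] tool d [-0.4584  0.2351 -0.1631] rows 12 per row [-0.0382  0.0196 -0.0136]
to [ 0.4595 -0.2883  0.1724] tool d [-0.1892  0.0812  0.115 ] rows 5 per row [-0.0378  0.0162  0.023 ]
to [ 0.4902 -0.2867  0.0772] tool d [-0.  -0.   0.1] rows 3 per row [-0.     -0.      0.0333]
```

>>> servo_tool:
  increments:
    - {"dx":-0.038,"dy":0.0195,"dz":-0.0136,"twist":0,"fingers":1}
    - {"dx":-0.038,"dy":0.0195,"dz":-0.0136,"twist":0,"fingers":1}
    - {"dx":-0.038,"dy":0.0195,"dz":-0.0136,"twist":0,"fingers":1}
    - {"dx":-0.038,"dy":0.0195,"dz":-0.0136,"twist":0,"fingers":1}
    - {"dx":-0.038,"dy":0.0195,"dz":-0.0136,"twist":0,"fingers":1}
    - {"dx":-0.038,"dy":0.0195,"dz":-0.0136,"twist":0,"fingers":1}
    - {"dx":-0.038,"dy":0.0195,"dz":-0.0136,"twist":0,"fingers":1}
    - {"dx":-0.038,"dy":0.0195,"dz":-0.0136,"twist":0,"fingers":1}
    - {"dx":-0.038,"dy":0.0195,"dz":-0.0136,"twist":0,"fingers":1}
    - {"dx":-0.038,"dy":0.0195,"dz":-0.0136,"twist":0,"fingers":1}
    - {"dx":-0.038,"dy":0.0195,"dz":-0.0136,"twist":0,"fingers":1}
    - {"dx":-0.038,"dy":0.0195,"dz":-0.0136,"twist":0,"fingers":1}

```text
t: 6.3
tcp_pos: [0.5892, -0.2002, 0.3377]
orientation: [-0.004, 0.987, 0.028, 0.155]
force: [-0.6, -0.2, 0.6]
opening: 0.998
```

```bash
python3 -c "
from h import *
o,R=show();p=o['tcp_pos']
g=np.array([.4845,-.287,.095])+.0187*R[:,2]
pre=g-.1*R[:,2];plan(R,p,pre);plan(R,pre,g)"
```

```text
t 6.3 p [ 0.5892 -0.2002  0.3377] q [-0.421  0.158  1.711  0.167  1.     1.022] open 0.998 F [-0.6 -0.2  0.6]
tilt 17.89 dir 3.0 
R [[0.9501, 0.0567, 0.3067], [0.0544, -0.9984, 0.016], [0.3071, 0.0014, -0.9517]]
to [ 0.4596 -0.2883  0.1724] tool d [-0.1787  0.0804  0.1162] rows 5 per row [-0.0357  0.0161  0.0232]
to [ 0.4902 -0.2867  0.0772] tool d [-0.  -0.   0.1] rows 3 per row [-0.     -0.      0.0333]
```

>>> servo_tool:
  increments:
    - {"dx":-0.0357,"dy":0.0161,"dz":0.0232,"twist":0,"fingers":0.4}
    - {"dx":-0.0357,"dy":0.0161,"dz":0.0232,"twist":0,"fingers":0.4}
    - {"dx":-0.0357,"dy":0.0161,"dz":0.0232,"twist":0,"fingers":0.4}
    - {"dx":-0.0357,"dy":0.0161,"dz":0.0232,"twist":0,"fingers":0.4}
    - {"dx":-0.0357,"dy":0.0161,"dz":0.0232,"twist":0,"fingers":0.4}
    - {"dx":0,"dy":0,"dz":0,"twist":0,"fingers":0.4}

```text
t: 6.9
tcp_pos: [0.4539, -0.2949, 0.1744]
orientation: [0.001, 0.986, 0.027, 0.162]
force: [0.5, 0.1, -0.2]
opening: 0.703
```

```bash
python3 -c "
from h import *
from plant import grab_frame
o,R=show();p=o['tcp_pos']
g=np.array([.4845,-.287,.095])+.0187*R[:,2]
plan(R,p,g)
f=grab_frame('side');b=f['img'][100:230,290:450];cv2.imwrite('pics/s1.png',cv2.resize(b,(720,585),interpolation=cv2.INTER_CUBIC))
"
```

```text
t 6.9 p [ 0.4539 -0.2949  0.1744] q [-0.732  0.245  2.025  0.362  0.664  0.521] open 0.703 F [ 0.5  0.1 -0.2]
tilt 18.6 dir 1.2 
R [[0.9463, 0.0525, 0.3189], [0.0531, -0.9986, 0.0069], [0.3188, 0.0104, -0.9478]]
to [ 0.4905 -0.2869  0.0773] tool d [ 0.0041 -0.0071  0.1037] rows 3 per row [ 0.0014 -0.0024  0.0346]
```

View pics/s1.png

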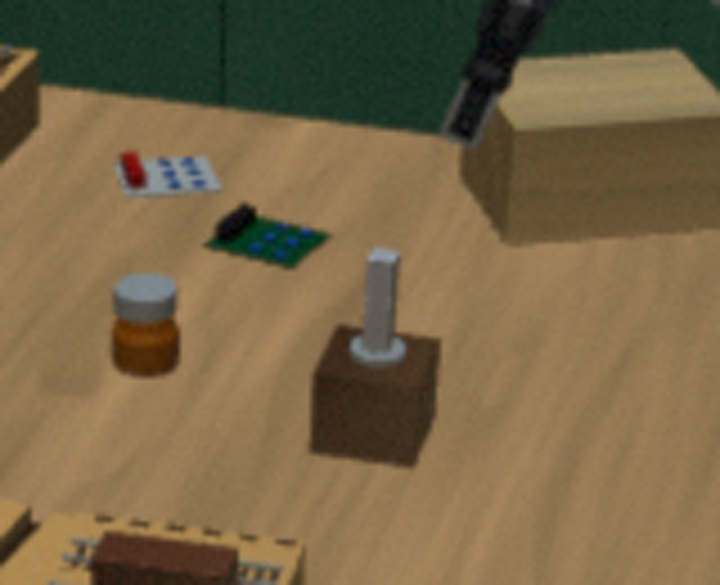

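>>> servo_tool:
  increments:
    - {"dx":0.001,"dy":-0.0018,"dz":0.02,"twist":0.4,"fingers":0.2}
    - {"dx":0.001,"dy":-0.0018,"dz":0.02,"twist":0.4,"fingers":0.2}
    - {"dx":0.001,"dy":-0.0018,"dz":0.02,"twist":0.4,"fingers":0.2}
    - {"dx":0.001,"dy":-0.0018,"dz":0.02,"twist":0.4,"fingers":0.2}
    - {"dx":0,"dy":0,"dz":0.015,"twist":0.3,"fingers":0.2}
    - {"dx":0,"dy":0,"dz":0.006,"twist":0,"fingers":0.2}

```text
t: 7.55
tcp_pos: [0.5058, -0.2921, 0.0907]
orientation: [0.005, 0.985, 0.011, 0.172]
force: [0.1, 0.9, 1.3]
opening: 0.602
```

```bash
python3 -c "
from h import *
from plant import grab_frame
o,R=show();p=o['tcp_pos']
g=np.array([.4845,-.287,.095])+.0187*R[:,2]
plan(R,p,g,.01)
f=grab_frame('side');b=f['img'][120:220,310:440];cv2.imwrite('pics/s2.png',cv2.resize(b,(780,600),interpolation=cv2.INTER_CUBIC))
"
```

```text
t 7.55 p [ 0.5058 -0.2921  0.0907] q [-0.659  0.434  2.01   0.473  0.46   0.488] open 0.602 F [0.1 0.9 1.3]
tilt 19.82 dir -1.2 
R [[0.9406, 0.0205, 0.339], [0.0243, -0.9997, -0.0069], [0.3387, 0.0147, -0.9408]]
to [ 0.4908 -0.2871  0.0774] tool d [-0.0185 -0.0055  0.0074] rows 3 per row [-0.0062 -0.0018  0.0025]
```

View pics/s2.png

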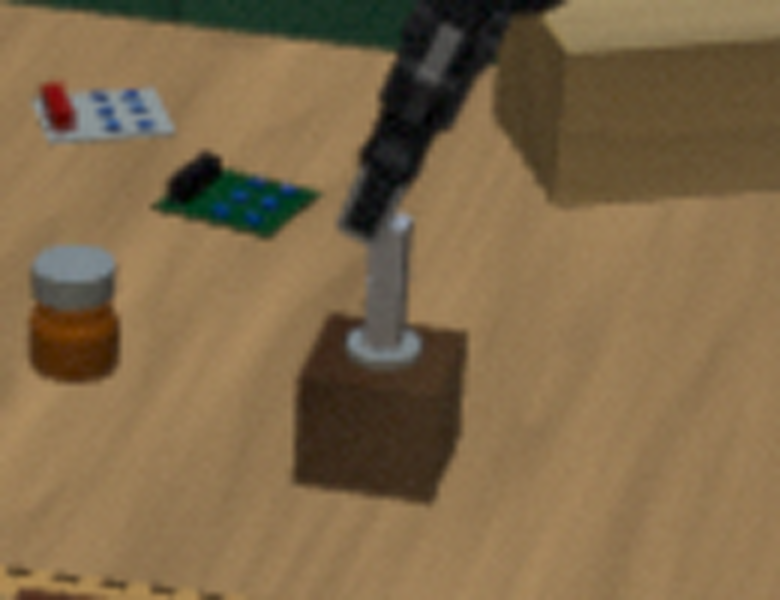

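>>> servo_tool:
  increments:
    - {"dx":-0.006,"dy":-0.0018,"dz":0.002,"twist":0.8,"fingers":0.2}
    - {"dx":-0.006,"dy":-0.0018,"dz":0.002,"twist":0.8,"fingers":0.2}
    - {"dx":-0.004,"dy":-0.0015,"dz":0.002,"twist":0.8,"fingers":0.2}
    - {"dx":-0.002,"dy":0,"dz":0.001,"twist":0,"fingers":0.2}

```text
t: 8.0
tcp_pos: [0.4924, -0.2875, 0.0804]
orientation: [0.003, 0.985, -0.01, 0.174]
force: [-0.9, -0.2, -0.7]
opening: 0.601
```

```bash
python3 -c "
from h import *
o,R=show();p=o['tcp_pos']
g=np.array([.4845,-.287,.095])+.0187*R[:,2]
plan(R,p,g,.01)
"
```

```text
t 8.0 p [ 0.4924 -0.2875  0.0804] q [-0.669  0.439  2.047  0.525  0.423  0.467] open 0.601 F [-0.9 -0.2 -0.7]
tilt 20.08 dir -1.5 
R [[0.939, -0.0209, 0.3432], [-0.0189, -0.9998, -0.0092], [0.3433, 0.0022, -0.9392]]
to [ 0.4909 -0.2872  0.0774] tool d [-0.0024 -0.0003  0.0023] rows 1 per row [-0.0024 -0.0003  0.0023]
```

>>> servo_tool:
  increments:
    - {"dx":-0.001,"dy":0,"dz":0.001,"twist":0,"fingers":0.0}
    - {"dx":0,"dy":0,"dz":0,"twist":0,"fingers":-1}
    - {"dx":0,"dy":0,"dz":0,"twist":0,"fingers":-1}
    - {"dx":0,"dy":0,"dz":0,"twist":0,"fingers":-1}
    - {"dx":0,"dy":0,"dz":0,"twist":0,"fingers":-1}
    - {"dx":0,"dy":0,"dz":0,"twist":0,"fingers":-1}
  force: 60

```text
t: 8.6
tcp_pos: [0.4913, -0.288, 0.0795]
orientation: [0.003, 0.985, -0.011, 0.175]
force: [-0.6, -0.5, 0.3]
opening: 0.167
```

```bash
python3 -c "
from h import *
from plant import grab_frame
o,R=show();np.savez('/tmp/grasp.npz',R=R,p=o['tcp_pos'])
print(o['moment'])
for c in ('side','top'):
  f=grab_frame(c);np.savez('/tmp/'+c+'G.npz',**f)
  b=f['img'][120:220,310:440] if c=='side' else f['img'][200:300,390:520];cv2.imwrite('pics/%s3.png'%c,cv2.resize(b,(780,600),interpolation=cv2.INTER_CUBIC))
"
```

```text
t 8.6 p [ 0.4913 -0.288   0.0795] q [-0.671  0.44   2.049  0.529  0.42   0.461] open 0.167 F [-0.6 -0.5  0.3]
tilt 20.11 dir -1.7 
R [[0.9388, -0.0219, 0.3437], [-0.0197, -0.9998, -0.0099], [0.3438, 0.0025, -0.939]]
[0.00915658 0.20045203 0.02322838]
```

View pics/side3.png

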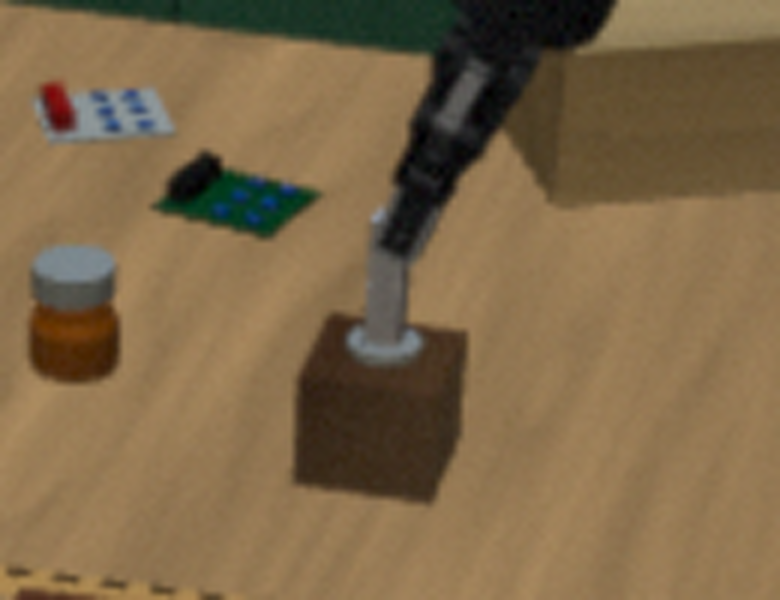

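>>> servo_tool:
  increments:
    - {"dx":0.0034,"dy":0,"dz":-0.0094,"twist":0,"fingers":-1}
    - {"dx":0.0034,"dy":0,"dz":-0.0094,"twist":0,"fingers":-1}
    - {"dx":0.0034,"dy":0,"dz":-0.0094,"twist":0,"fingers":-1}

```text
t: 9.0
tcp_pos: [0.4904, -0.2873, 0.1102]
orientation: [0.002, 0.985, -0.011, 0.173]
force: [0.1, 0.5, -0.6]
opening: 0.167
```

```bash
python3 -c "
from h import *
o,R=show();g=np.load('/tmp/grasp.npz')
plan(R,o['tcp_pos'],g['p']+[0,0,.06],.012)
"
```

```text
t 9.0 p [ 0.4904 -0.2873  0.1102] q [-0.671  0.38   2.036  0.456  0.486  0.542] open 0.167 F [ 0.1  0.5 -0.6]
tilt 19.96 dir -1.4 
R [[0.9397, -0.0219, 0.3413], [-0.0204, -0.9998, -0.0082], [0.3414, 0.0008, -0.9399]]
to [ 0.4913 -0.288   0.1395] tool d [ 0.0109  0.0007 -0.0272] rows 3 per row [ 0.0036  0.0002 -0.0091]
```

>>> servo_tool:
  increments:
    - {"dx":0.0036,"dy":0,"dz":-0.0094,"twist":0,"fingers":-1}
    - {"dx":0.0036,"dy":0,"dz":-0.0094,"twist":0,"fingers":-1}
    - {"dx":0.0036,"dy":0,"dz":-0.0094,"twist":0,"fingers":-1}
    - {"dx":0.004,"dy":0,"dz":-0.012,"twist":0,"fingers":-1}
    - {"dx":0.0035,"dy":-0.018,"dz":-0.01,"twist":0,"fingers":-1}
    - {"dx":0.0035,"dy":-0.0245,"dz":-0.008,"twist":0,"fingers":-1}
    - {"dx":0.0035,"dy":-0.0245,"dz":-0.008,"twist":0,"fingers":-1}
    - {"dx":0.0035,"dy":-0.0245,"dz":-0.008,"twist":0,"fingers":-1}
    - {"dx":0.0035,"dy":-0.0245,"dz":-0.008,"twist":0,"fingers":-1}
    - {"dx":0.0035,"dy":-0.0245,"dz":-0.008,"twist":0,"fingers":-1}
    - {"dx":0.0035,"dy":-0.0245,"dz":-0.008,"twist":0,"fingers":-1}
    - {"dx":0.0035,"dy":-0.0245,"dz":-0.008,"twist":0,"fingers":-1}

```text
t: 10.2
tcp_pos: [0.4996, -0.0957, 0.2394]
orientation: [0.006, 0.984, -0.014, 0.177]
force: [0.0, -0.2, -1.2]
opening: 0.164
```

```bash
python3 -c "
from h import *
from plant import grab_frame
o,R=show()
for c in ('side',):
  f=grab_frame(c);np.savez('/tmp/'+c+'L.npz',**f)
  b=f['img'][100:220,260:416];cv2.imwrite('pics/%s4.png'%c,cv2.resize(b,(780,600),interpolation=cv2.INTER_CUBIC))
"
```

```text
t 10.2 p [ 0.4996 -0.0957  0.2394] q [-0.26   0.048  2.089  0.12   0.659  1.257] open 0.164 F [ 0.  -0.2 -1.2]
tilt 20.41 dir -2.8 
R [[0.9369, -0.03, 0.3483], [-0.0257, -0.9995, -0.0169], [0.3486, 0.0069, -0.9372]]
```

View pics/side4.png

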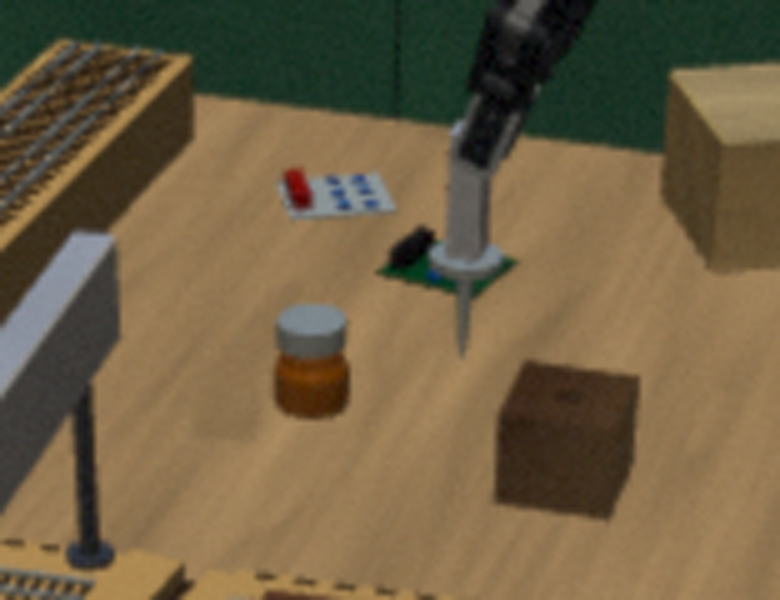

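>>> servo_tool:
  increments:
    - {"dx":0,"dy":0,"dz":0,"twist":-8.5,"fingers":-1}
    - {"dx":0,"dy":0,"dz":0,"twist":-8.5,"fingers":-1}
    - {"dx":0,"dy":0,"dz":0,"twist":-8.5,"fingers":-1}
    - {"dx":0,"dy":0,"dz":0,"twist":-8.5,"fingers":-1}
    - {"dx":0,"dy":0,"dz":0,"twist":-8.5,"fingers":-1}
    - {"dx":0,"dy":0,"dz":0,"twist":-8.5,"fingers":-1}
    - {"dx":0,"dy":0,"dz":0,"twist":-8.5,"fingers":-1}
    - {"dx":0,"dy":0,"dz":0,"twist":-8.5,"fingers":-1}
    - {"dx":0,"dy":0,"dz":0,"twist":-8.5,"fingers":-1}
    - {"dx":0,"dy":0,"dz":0,"twist":-8.5,"fingers":-1}
    - {"dx":0,"dy":0,"dz":0,"twist":-8.5,"fingers":-1}
    - {"dx":0,"dy":0,"dz":0,"twist":-8.5,"fingers":-1}

```text
t: 11.45
tcp_pos: [0.4985, -0.092, 0.2508]
orientation: [0.146, 0.621, 0.763, 0.106]
force: [-0.3, -0.7, -0.6]
opening: 0.167
```

```bash
cat >> h.py <<'E'
TIPX=.4845
def sty(R,p,tipx=None):
    g=np.load('/tmp/grasp.npz');tw=np.array([tipx or TIPX,g['p'][1]-.0187*g['R'][1,2],.010])
    tl=g['R'].T@(tw-g['p']);zl=g['R'].T@np.array([0,0,1.])
    return p+R@tl,R@zl
def proj(f,P):
    T=np.linalg.inv(f["world_from_camera"]);c=T[:3,:3]@P+T[:3,3];return np.array([f["fx"]*c[0]/c[2]+f["cx"],f["fy"]*c[1]/c[2]+f["cy"]])
def lean(zl): print("lean",round(np.degrees(np.arccos(zl[2])),1),"az of handle",round(np.degrees(np.arctan2(zl[1],zl[0])),1))
E
python3 -c "
from h import *
d=np.load('/tmp/sideL.npz');f={k:d[k] for k in d}
print('mouth side',ray_at(f,(373.6,179.2),.055))
R=np.array([[0.9369, -0.03, 0.3483], [-0.0257, -0.9995, -0.0169], [0.3486, 0.0069, -0.9372]]);p=np.array([.4996,-.0957,.2394])
t,z=sty(R,p);print(t,z,'pred px',proj(f,t),'seen 352.4 171')
o,R=show();t,z=sty(R,o['tcp_pos']);print('tip',t);lean(z)
"
```

```text
mouth side [ 0.48495586 -0.28514532  0.055     ]
[ 0.49313281 -0.09577333  0.16984757] [-0.00502671  0.00450745  0.99993399] pred px [352.66009454 171.11644957] seen 352.4 171
t 11.45 p [ 0.4985 -0.092   0.2508] q [-0.251  0.026  2.085  0.111  0.677 -0.53 ] open 0.167 F [-0.3 -0.7 -0.6]
tilt 20.82 dir -3.1 
R [[-0.1863, 0.9161, 0.3549], [0.9783, 0.2065, -0.0194], [-0.091, 0.3436, -0.9347]]
tip [ 0.52633739 -0.12295229  0.19464126]
lean 32.1 az of handle 138.0
```

>>> servo_tool:
  increments:
    - {"dx":0,"dy":0,"dz":0,"twist":-8.5,"fingers":-1}
    - {"dx":0,"dy":0,"dz":0,"twist":-8.5,"fingers":-1}
    - {"dx":0,"dy":0,"dz":0,"twist":-8.5,"fingers":-1}
    - {"dx":0,"dy":0,"dz":0,"twist":0,"fingers":-1}

```text
t: 11.85
tcp_pos: [0.4978, -0.0924, 0.2535]
orientation: [0.167, 0.435, 0.882, 0.07]
force: [-0.6, 0.7, -0.7]
opening: 0.161
```

```bash
cat >> h.py <<'E'
B=np.array([.6245,.013]);yw=np.radians(4.4);ex=np.array([np.cos(yw),np.sin(yw)]);ey=np.array([-np.sin(yw),np.cos(yw)])
XB=.0018; ZT=.0445
def gap(s,xb=None): # s board y in m
    return np.append(B+ex*(-15/80*abs(s)+(XB if xb is None else xb))+ey*s,ZT)
def state():
    o,R=show();t,z=sty(R,o['tcp_pos']);lean(z)
    b=t[:2]-B;x,y=b@ex,b@ey
    print("tip",np.round(t,4),"board x,y mm",round(x*1e3,1),round(y*1e3,1),"off gap centre",round((x+15/80*abs(y))*1e3,1),"depth",round((.05-t[2])*1e3,1))
    return o,R,t
E
python3 -c "
from h import *
o,R,t=state()
a=gap(.077)+[0,0,.08];plan(R,t,a,.025);plan(R,a,gap(.077)+[0,0,.02],.02)
"
```

```text
t 11.85 p [ 0.4978 -0.0924  0.2535] q [-0.252  0.02   2.084  0.109  0.683 -0.979] open 0.161 F [-0.6  0.7 -0.7]
tilt 20.88 dir -3.4 
R [[-0.5666, 0.7432, 0.3557], [0.7902, 0.6125, -0.0209], [-0.2334, 0.2693, -0.9343]]
lean 37.1 az of handle 150.9
tip [ 0.5372 -0.1178  0.2017] board x,y mm -97.1 -123.7 off gap centre -73.9 depth -151.7
to [0.606  0.0888 0.1245] tool d [0.1423 0.1569 0.0923] rows 10 per row [0.0142 0.0157 0.0092]
to [0.606  0.0888 0.0645] tool d [ 0.014  -0.0162  0.0561] rows 4 per row [ 0.0035 -0.004   0.014 ]
```

>>> servo_tool:
  increments:
    - {"dx":0.0142,"dy":0.0157,"dz":0.0092,"twist":0,"fingers":-1}
    - {"dx":0.0142,"dy":0.0157,"dz":0.0092,"twist":0,"fingers":-1}
    - {"dx":0.0142,"dy":0.0157,"dz":0.0092,"twist":0,"fingers":-1}
    - {"dx":0.0142,"dy":0.0157,"dz":0.0092,"twist":0,"fingers":-1}
    - {"dx":0.0142,"dy":0.0157,"dz":0.0092,"twist":0,"fingers":-1}
    - {"dx":0.0142,"dy":0.0157,"dz":0.0092,"twist":0,"fingers":-1}
    - {"dx":0.0142,"dy":0.0157,"dz":0.0092,"twist":0,"fingers":-1}
    - {"dx":0.0142,"dy":0.0157,"dz":0.0092,"twist":0,"fingers":-1}
    - {"dx":0.0142,"dy":0.0157,"dz":0.0092,"twist":0,"fingers":-1}
    - {"dx":0.0142,"dy":0.0157,"dz":0.0092,"twist":0,"fingers":-1}

```text
t: 12.85
tcp_pos: [0.5748, 0.1173, 0.1823]
orientation: [0.169, 0.458, 0.87, 0.074]
force: [-0.2, -0.6, -1.6]
opening: 0.163
```

```bash
python3 -c "
from h import *
from plant import grab_frame
o,R,t=state()
plan(R,t,gap(.077)+[0,0,.02],.012)
f=grab_frame('side');np.savez('/tmp/sideA.npz',**f)
b=f['img'][130:290,210:418];cv2.imwrite('pics/s5.png',cv2.resize(b,(780,600),interpolation=cv2.INTER_CUBIC))
print('tip px',proj(f,t))
"
```

```text
t 12.85 p [0.5748 0.1173 0.1823] q [ 0.245  0.26   1.994 -0.22   0.543 -0.189] open 0.163 F [-0.2 -0.6 -1.6]
tilt 21.32 dir -4.1 
R [[-0.524, 0.7707, 0.3626], [0.821, 0.5703, -0.0258], [-0.2267, 0.2842, -0.9316]]
lean 37.1 az of handle 149.3
tip [0.6133 0.0906 0.1304] board x,y mm -5.2 78.3 off gap centre 9.5 depth -80.4
to [0.606  0.0888 0.0645] tool d [ 0.0173 -0.0254  0.0588] rows 6 per row [ 0.0029 -0.0042  0.0098]
tip px [274.4588349  217.12180628]
```

View pics/s5.png

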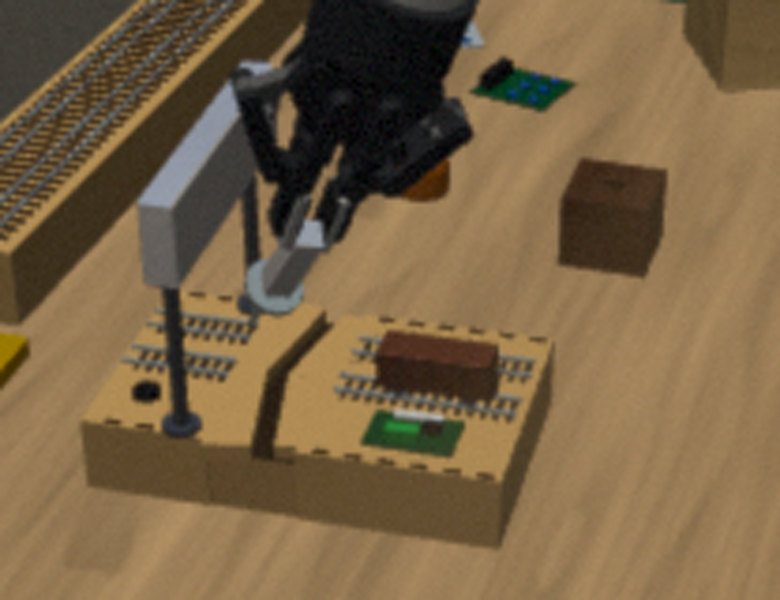

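>>> servo_tool:
  increments:
    - {"dx":0.0029,"dy":-0.0042,"dz":0.0098,"twist":0,"fingers":-1}
    - {"dx":0.0029,"dy":-0.0042,"dz":0.0098,"twist":0,"fingers":-1}
    - {"dx":0.0029,"dy":-0.0042,"dz":0.0098,"twist":0,"fingers":-1}
    - {"dx":0.0029,"dy":-0.0042,"dz":0.0098,"twist":0,"fingers":-1}
    - {"dx":0.0029,"dy":-0.0042,"dz":0.0098,"twist":0,"fingers":-1}
    - {"dx":0.0029,"dy":-0.0042,"dz":0.0098,"twist":0,"fingers":-1}
    - {"dx":0,"dy":0,"dz":0,"twist":0,"fingers":-1}

```text
t: 13.6
tcp_pos: [0.5662, 0.1155, 0.1098]
orientation: [0.168, 0.462, 0.868, 0.074]
force: [0.2, -0.7, -0.3]
opening: 0.165
```

```bash
python3 -c "
from h import *
from plant import grab_frame
o,R,t=state()
f=grab_frame('side');np.savez('/tmp/sideB.npz',**f)
o,R,t=state()
plan(R,t,gap(.077),.005)
b=f['img'][170:270,230:360];cv2.imwrite('pics/s6.png',cv2.resize(b,(780,600),interpolation=cv2.INTER_CUBIC))
print('tip px',proj(f,t),(proj(f,t)-[230,170])*6, 'left end px',[np.round((proj(f,gap(s,x)+[0,0,.0055])-[230,170])*6) for s in (.08,.04,0) for x in (-.007,.007)])
"
```

```text
t 13.6 p [0.5662 0.1155 0.1098] q [ 0.245  0.376  2.056 -0.315  0.374 -0.073] open 0.165 F [ 0.2 -0.7 -0.3]
tilt 21.19 dir -4.2 
R [[-0.5171, 0.7763, 0.3606], [0.8263, 0.5626, -0.0263], [-0.2233, 0.2843, -0.9324]]
lean 36.9 az of handle 148.9
tip [0.6044 0.0887 0.0578] board x,y mm -14.3 77.0 off gap centre 0.2 depth -7.8
t 13.65 p [0.5667 0.1157 0.1106] q [ 0.246  0.375  2.055 -0.314  0.374 -0.074] open 0.162 F [ 0.1  0.2 -0.3]
tilt 21.25 dir -4.1 
R [[-0.517, 0.7759, 0.3615], [0.8262, 0.5627, -0.026], [-0.2236, 0.2852, -0.932]]
lean 37.0 az of handle 149.0
tip [0.605  0.0889 0.0586] board x,y mm -13.6 77.2 off gap centre 0.8 depth -8.6
to [0.606  0.0888 0.0445] tool d [ 0.0025 -0.0033  0.0135] rows 3 per row [ 0.0008 -0.0011  0.0045]
tip px [279.78394611 244.86591827] [298.70367665 449.19550961] left end px [array([319., 476.]), array([283., 470.]), array([332., 414.]), array([297., 409.]), array([344., 356.]), array([310., 351.])]
```

View pics/s6.png

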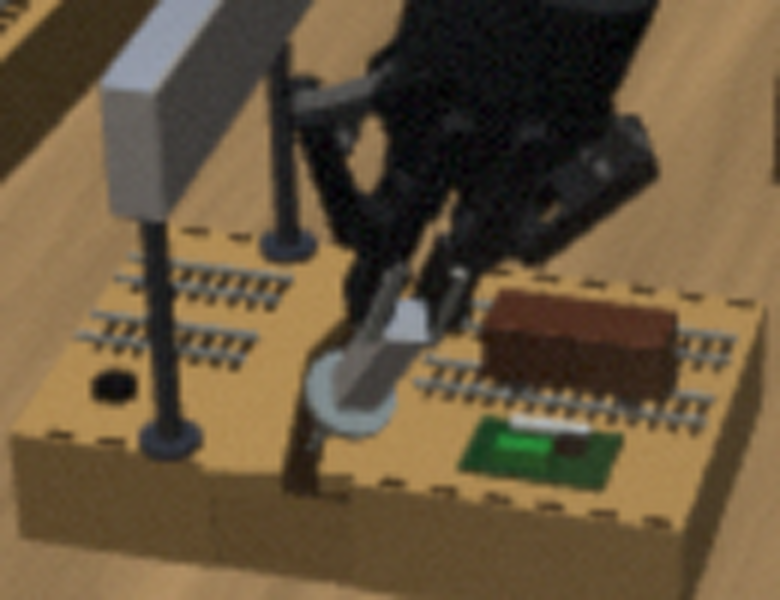

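>>> servo_tool:
  increments:
    - {"dx":0.0008,"dy":-0.0011,"dz":0.0045,"twist":0,"fingers":-1}
    - {"dx":0.0008,"dy":-0.0011,"dz":0.0045,"twist":0,"fingers":-1}
    - {"dx":0.0006,"dy":-0.0008,"dz":0.003,"twist":0,"fingers":-1}

```text
t: 13.95
tcp_pos: [0.5691, 0.1158, 0.0986]
orientation: [0.17, 0.462, 0.867, 0.076]
force: [-0.4, 0.1, 0.2]
opening: 0.163
```

```bash
cat >> h.py <<'E'
def seg(n,s_to):
    o,R,t=state()
    d=R.T@(gap(s_to)-t);print("n",n,"per row",np.round(d/n*1e3,2).tolist(),"speed",round(np.linalg.norm(d)/n*1e4,1),"mm/s")
E
python3 -c "
from h import *
seg(2,.077);seg(6,.065)"
```

```text
t 13.95 p [0.5691 0.1158 0.0986] q [ 0.244  0.4    2.058 -0.34   0.345 -0.047] open 0.163 F [-0.4  0.1  0.2]
tilt 21.42 dir -4.0 
R [[-0.5162, 0.7751, 0.3643], [0.8265, 0.5624, -0.0254], [-0.2245, 0.288, -0.9309]]
lean 37.1 az of handle 149.1
tip [0.6075 0.0891 0.0467] board x,y mm -11.1 77.1 off gap centre 3.4 depth 3.3
n 2 per row [0.54, -0.99, 0.77] speed 13.6 mm/s
t 13.95 p [0.5691 0.1158 0.0986] q [ 0.244  0.4    2.058 -0.34   0.345 -0.047] open 0.163 F [-0.4  0.1  0.2]
tilt 21.42 dir -4.0 
R [[-0.5162, 0.7751, 0.3643], [0.8265, 0.5624, -0.0254], [-0.2245, 0.288, -0.9309]]
lean 37.1 az of handle 149.1
tip [0.6075 0.0891 0.0467] board x,y mm -11.1 77.1 off gap centre 3.4 depth 3.3
n 6 per row [-1.72, -1.03, 0.5] speed 20.6 mm/s
```

>>> servo_tool:
  increments:
    - {"dx":0.0007,"dy":-0.0015,"dz":0.0008,"twist":0,"fingers":-1}
    - {"dx":0.0006,"dy":-0.0012,"dz":0.0007,"twist":0,"fingers":-1}

```text
t: 14.15
tcp_pos: [0.5672, 0.1155, 0.096]
orientation: [0.17, 0.462, 0.867, 0.076]
force: [1.1, -0.4, 0.6]
opening: 0.165
```

```bash
python3 -c "
from h import *
seg(6,.065)"
```

```text
t 14.15 p [0.5672 0.1155 0.096 ] q [ 0.245  0.403  2.064 -0.349  0.336 -0.038] open 0.165 F [ 1.1 -0.4  0.6]
tilt 21.46 dir -3.9 
R [[-0.5162, 0.7748, 0.365], [0.8264, 0.5625, -0.0251], [-0.2247, 0.2887, -0.9307]]
lean 37.1 az of handle 149.2
tip [0.6057 0.0888 0.0442] board x,y mm -12.9 77.0 off gap centre 1.5 depth 5.8
n 6 per row [-1.93, -0.64, 0.21] speed 20.5 mm/s
```

>>> servo_tool:
  increments:
    - {"dx":-0.0019,"dy":-0.0006,"dz":0.0002,"twist":0,"fingers":-1}
    - {"dx":-0.0019,"dy":-0.0006,"dz":0.0002,"twist":0,"fingers":-1}
    - {"dx":-0.0019,"dy":-0.0006,"dz":0.0002,"twist":0,"fingers":-1}
    - {"dx":-0.0019,"dy":-0.0006,"dz":0.0002,"twist":0,"fingers":-1}
    - {"dx":-0.0019,"dy":-0.0006,"dz":0.0002,"twist":0,"fingers":-1}
    - {"dx":-0.0019,"dy":-0.0006,"dz":0.0002,"twist":0,"fingers":-1}

```text
t: 14.75
tcp_pos: [0.5712, 0.1032, 0.097]
orientation: [0.17, 0.461, 0.867, 0.076]
force: [0.7, 0.1, -1.6]
opening: 0.162
```

```bash
python3 -c "
from h import *
seg(6,.053)"
```

```text
t 14.75 p [0.5712 0.1032 0.097 ] q [ 0.217  0.401  2.062 -0.321  0.332 -0.09 ] open 0.162 F [ 0.7  0.1 -1.6]
tilt 21.51 dir -3.9 
R [[-0.5163, 0.7744, 0.3657], [0.8264, 0.5626, -0.0248], [-0.225, 0.2894, -0.9304]]
lean 37.2 az of handle 149.2
tip [0.6097 0.0765 0.0452] board x,y mm -9.9 64.5 off gap centre 2.2 depth 4.8
n 6 per row [-1.76, -0.75, 0.31] speed 19.4 mm/s
```

>>> servo_tool:
  increments:
    - {"dx":-0.0018,"dy":-0.0008,"dz":0.0003,"twist":0,"fingers":-1}
    - {"dx":-0.0018,"dy":-0.0008,"dz":0.0003,"twist":0,"fingers":-1}
    - {"dx":-0.0018,"dy":-0.0008,"dz":0.0003,"twist":0,"fingers":-1}
    - {"dx":-0.0018,"dy":-0.0008,"dz":0.0003,"twist":0,"fingers":-1}
    - {"dx":-0.0018,"dy":-0.0008,"dz":0.0003,"twist":0,"fingers":-1}
    - {"dx":-0.0018,"dy":-0.0008,"dz":0.0003,"twist":0,"fingers":-1}

```text
t: 15.35
tcp_pos: [0.5742, 0.0905, 0.0965]
orientation: [0.17, 0.461, 0.867, 0.076]
force: [-0.3, 0.7, 0.4]
opening: 0.163
```

```bash
python3 -c "
from h import *
seg(8,.037)"
```

```text
t 15.35 p [0.5742 0.0905 0.0965] q [ 0.189  0.402  2.063 -0.296  0.325 -0.14 ] open 0.163 F [-0.3  0.7  0.4]
tilt 21.53 dir -3.9 
R [[-0.5161, 0.7743, 0.3662], [0.8264, 0.5625, -0.0247], [-0.2252, 0.2899, -0.9302]]
lean 37.2 az of handle 149.3
tip [0.6127 0.0638 0.0447] board x,y mm -7.9 51.5 off gap centre 1.8 depth 5.3
n 8 per row [-1.72, -0.64, 0.24] speed 18.5 mm/s
```

>>> servo_tool:
  increments:
    - {"dx":-0.0018,"dy":-0.0007,"dz":0.0003,"twist":0,"fingers":-1}
    - {"dx":-0.0018,"dy":-0.0007,"dz":0.0003,"twist":0,"fingers":-1}
    - {"dx":-0.0018,"dy":-0.0007,"dz":0.0003,"twist":0,"fingers":-1}
    - {"dx":-0.0018,"dy":-0.0007,"dz":0.0003,"twist":0,"fingers":-1}
    - {"dx":-0.0018,"dy":-0.0007,"dz":0.0003,"twist":0,"fingers":-1}
    - {"dx":-0.0018,"dy":-0.0007,"dz":0.0003,"twist":0,"fingers":-1}
    - {"dx":-0.0018,"dy":-0.0007,"dz":0.0003,"twist":0,"fingers":-1}
    - {"dx":-0.0018,"dy":-0.0007,"dz":0.0003,"twist":0,"fingers":-1}

```text
t: 16.15
tcp_pos: [0.5788, 0.0741, 0.0959]
orientation: [0.171, 0.461, 0.867, 0.077]
force: [0.2, -0.1, -1.7]
opening: 0.163
```

```bash
python3 -c "
from h import *
seg(8,.018)"
```

```text
t 16.15 p [0.5788 0.0741 0.0959] q [ 0.152  0.405  2.061 -0.258  0.318 -0.21 ] open 0.163 F [ 0.2 -0.1 -1.7]
tilt 21.56 dir -3.8 
R [[-0.5161, 0.7741, 0.3667], [0.8264, 0.5626, -0.0245], [-0.2253, 0.2904, -0.93]]
lean 37.2 az of handle 149.3
tip [0.6173 0.0474 0.0442] board x,y mm -4.5 34.9 off gap centre 2.0 depth 5.8
n 8 per row [-2.0, -0.75, 0.21] speed 21.4 mm/s
```

>>> servo_tool:
  increments:
    - {"dx":-0.0019,"dy":-0.0008,"dz":0.0002,"twist":0,"fingers":-1}
    - {"dx":-0.0019,"dy":-0.0008,"dz":0.0002,"twist":0,"fingers":-1}
    - {"dx":-0.0019,"dy":-0.0008,"dz":0.0002,"twist":0,"fingers":-1}
    - {"dx":-0.0019,"dy":-0.0008,"dz":0.0002,"twist":0,"fingers":-1}
    - {"dx":-0.0019,"dy":-0.0008,"dz":0.0002,"twist":0,"fingers":-1}
    - {"dx":-0.0019,"dy":-0.0008,"dz":0.0002,"twist":0,"fingers":-1}
    - {"dx":-0.0019,"dy":-0.0008,"dz":0.0002,"twist":0,"fingers":-1}
    - {"dx":-0.0019,"dy":-0.0008,"dz":0.0002,"twist":0,"fingers":-1}

```text
t: 16.95
tcp_pos: [0.583, 0.0567, 0.0963]
orientation: [0.171, 0.461, 0.867, 0.077]
force: [0.7, 0.3, -0.4]
opening: 0.162
```

```bash
python3 -c "
from h import *
seg(7,.003)"
```

```text
t 16.95 p [0.583  0.0567 0.0963] q [ 0.114  0.405  2.058 -0.215  0.313 -0.287] open 0.162 F [ 0.7  0.3 -0.4]
tilt 21.62 dir -3.8 
R [[-0.5161, 0.7737, 0.3676], [0.8263, 0.5627, -0.0243], [-0.2256, 0.2913, -0.9297]]
lean 37.2 az of handle 149.4
tip [0.6216 0.03   0.0446] board x,y mm -1.6 17.1 off gap centre 1.6 depth 5.4
n 7 per row [-1.92, -0.69, 0.26] speed 20.6 mm/s
```

>>> servo_tool:
  increments:
    - {"dx":-0.0019,"dy":-0.0007,"dz":0.0003,"twist":0,"fingers":-1}
    - {"dx":-0.0019,"dy":-0.0007,"dz":0.0003,"twist":0,"fingers":-1}
    - {"dx":-0.0019,"dy":-0.0007,"dz":0.0003,"twist":0,"fingers":-1}
    - {"dx":-0.0019,"dy":-0.0007,"dz":0.0003,"twist":0,"fingers":-1}
    - {"dx":-0.0019,"dy":-0.0007,"dz":0.0003,"twist":0,"fingers":-1}
    - {"dx":-0.0019,"dy":-0.0007,"dz":0.0003,"twist":0,"fingers":-1}

```text
t: 17.55
tcp_pos: [0.5866, 0.0438, 0.0959]
orientation: [0.171, 0.461, 0.867, 0.077]
force: [0.2, -0.0, -0.8]
opening: 0.164
```

```bash
python3 -c "
from h import *
seg(7,-.010)"
```

```text
t 17.55 p [0.5866 0.0438 0.0959] q [ 0.085  0.408  2.054 -0.183  0.31  -0.344] open 0.164 F [ 0.2 -0.  -0.8]
tilt 21.62 dir -3.8 
R [[-0.5161, 0.7736, 0.3677], [0.8263, 0.5627, -0.0242], [-0.2257, 0.2913, -0.9296]]
lean 37.2 az of handle 149.4
tip [0.6252 0.0171 0.0442] board x,y mm 1.0 4.0 off gap centre 1.8 depth 5.8
n 7 per row [-1.66, -1.12, 0.01] speed 20.1 mm/s
```

>>> servo_tool:
  increments:
    - {"dx":-0.0018,"dy":-0.0009,"dz":0.0001,"twist":0,"fingers":-1}
    - {"dx":-0.0018,"dy":-0.0009,"dz":0.0001,"twist":0,"fingers":-1}
    - {"dx":-0.0016,"dy":-0.0012,"dz":0,"twist":0,"fingers":-1}
    - {"dx":-0.0016,"dy":-0.0013,"dz":0,"twist":0,"fingers":-1}
    - {"dx":-0.0015,"dy":-0.0013,"dz":0,"twist":0,"fingers":-1}
    - {"dx":-0.0015,"dy":-0.0013,"dz":0,"twist":0,"fingers":-1}

```text
t: 18.15
tcp_pos: [0.5863, 0.0305, 0.0958]
orientation: [0.171, 0.461, 0.867, 0.077]
force: [1.4, 0.5, 0.1]
opening: 0.167
```

```bash
python3 -c "
from h import *
seg(8,-.025)"
```

```text
t 18.15 p [0.5863 0.0305 0.0958] q [ 0.057  0.407  2.057 -0.151  0.306 -0.4  ] open 0.167 F [1.4 0.5 0.1]
tilt 21.6 dir -3.8 
R [[-0.516, 0.7739, 0.3672], [0.8263, 0.5626, -0.0244], [-0.2255, 0.2909, -0.9298]]
lean 37.2 az of handle 149.3
tip [0.6248 0.0038 0.0441] board x,y mm -0.4 -9.2 off gap centre 1.4 depth 5.9
n 8 per row [-1.58, -1.23, -0.06] speed 20.0 mm/s
```

>>> servo_tool:
  increments:
    - {"dx":-0.0016,"dy":-0.0012,"dz":-0.0001,"twist":0,"fingers":-1}
    - {"dx":-0.0016,"dy":-0.0012,"dz":-0.0001,"twist":0,"fingers":-1}
    - {"dx":-0.0016,"dy":-0.0012,"dz":-0.0001,"twist":0,"fingers":-1}
    - {"dx":-0.0016,"dy":-0.0012,"dz":-0.0001,"twist":0,"fingers":-1}
    - {"dx":-0.0016,"dy":-0.0012,"dz":-0.0001,"twist":0,"fingers":-1}
    - {"dx":-0.0016,"dy":-0.0012,"dz":-0.0001,"twist":0,"fingers":-1}
    - {"dx":-0.0016,"dy":-0.0012,"dz":-0.0001,"twist":0,"fingers":-1}
    - {"dx":-0.0016,"dy":-0.0012,"dz":-0.0001,"twist":0,"fingers":-1}

```text
t: 18.95
tcp_pos: [0.5844, 0.013, 0.0964]
orientation: [0.17, 0.461, 0.867, 0.076]
force: [1.0, -0.7, -0.3]
opening: 0.161
```

```bash
python3 -c "
from h import *
seg(8,-.043)"
```

```text
t 18.95 p [0.5844 0.013  0.0964] q [ 0.02   0.403  2.063 -0.107  0.304 -0.477] open 0.161 F [ 1.  -0.7 -0.3]
tilt 21.53 dir -3.8 
R [[-0.5162, 0.7742, 0.3661], [0.8264, 0.5626, -0.0246], [-0.225, 0.2899, -0.9302]]
lean 37.2 az of handle 149.3
tip [ 0.6229 -0.0137  0.0446] board x,y mm -3.6 -26.5 off gap centre 1.4 depth 5.4
n 8 per row [-1.63, -1.31, 0.0] speed 20.9 mm/s
```

>>> servo_tool:
  increments:
    - {"dx":-0.0016,"dy":-0.0012,"dz":0,"twist":0,"fingers":-1}
    - {"dx":-0.0016,"dy":-0.0012,"dz":0,"twist":0,"fingers":-1}
    - {"dx":-0.0016,"dy":-0.0012,"dz":0,"twist":0,"fingers":-1}
    - {"dx":-0.0016,"dy":-0.0012,"dz":0,"twist":0,"fingers":-1}
    - {"dx":-0.0016,"dy":-0.0012,"dz":0,"twist":0,"fingers":-1}
    - {"dx":-0.0016,"dy":-0.0012,"dz":0,"twist":0,"fingers":-1}
    - {"dx":-0.0016,"dy":-0.0012,"dz":0,"twist":0,"fingers":-1}
    - {"dx":-0.0016,"dy":-0.0012,"dz":0,"twist":0,"fingers":-1}

```text
t: 19.75
tcp_pos: [0.5832, -0.0044, 0.0963]
orientation: [0.17, 0.461, 0.867, 0.076]
force: [-0.4, 0.5, 0.1]
opening: 0.163
```

```bash
python3 -c "
from h import *
seg(8,-.060)"
```

```text
t 19.75 p [ 0.5832 -0.0044  0.0963] q [-0.018  0.401  2.066 -0.061  0.301 -0.556] open 0.163 F [-0.4  0.5  0.1]
tilt 21.49 dir -3.9 
R [[-0.5163, 0.7745, 0.3655], [0.8264, 0.5625, -0.0246], [-0.2247, 0.2893, -0.9305]]
lean 37.1 az of handle 149.2
tip [ 0.6217 -0.0312  0.0445] board x,y mm -6.2 -43.8 off gap centre 2.0 depth 5.5
n 8 per row [-1.56, -1.35, -0.04] speed 20.6 mm/s
```

>>> servo_tool:
  increments:
    - {"dx":-0.0015,"dy":-0.0013,"dz":0,"twist":0,"fingers":-1}
    - {"dx":-0.0015,"dy":-0.0013,"dz":0,"twist":0,"fingers":-1}
    - {"dx":-0.0015,"dy":-0.0013,"dz":0,"twist":0,"fingers":-1}
    - {"dx":-0.0015,"dy":-0.0013,"dz":0,"twist":0,"fingers":-1}
    - {"dx":-0.0015,"dy":-0.0013,"dz":0,"twist":0,"fingers":-1}
    - {"dx":-0.0015,"dy":-0.0013,"dz":0,"twist":0,"fingers":-1}
    - {"dx":-0.0015,"dy":-0.0013,"dz":0,"twist":0,"fingers":-1}
    - {"dx":-0.0015,"dy":-0.0013,"dz":0,"twist":0,"fingers":-1}

```text
t: 20.55
tcp_pos: [0.5812, -0.0216, 0.096]
orientation: [0.17, 0.461, 0.867, 0.076]
force: [0.2, -0.1, 0.3]
opening: 0.167
```

```bash
python3 -c "
from h import *
seg(8,-.077)"
```

```text
t 20.55 p [ 0.5812 -0.0216  0.096 ] q [-0.055  0.399  2.07  -0.015  0.297 -0.634] open 0.167 F [ 0.2 -0.1  0.3]
tilt 21.5 dir -3.9 
R [[-0.5162, 0.7745, 0.3656], [0.8264, 0.5625, -0.0246], [-0.2247, 0.2895, -0.9304]]
lean 37.1 az of handle 149.3
tip [ 0.6197 -0.0483  0.0442] board x,y mm -9.5 -60.8 off gap centre 1.9 depth 5.8
n 8 per row [-1.58, -1.33, -0.07] speed 20.7 mm/s
```

>>> servo_tool:
  increments:
    - {"dx":-0.0015,"dy":-0.0013,"dz":-0.0001,"twist":0,"fingers":-1}
    - {"dx":-0.0015,"dy":-0.0013,"dz":-0.0001,"twist":0,"fingers":-1}
    - {"dx":-0.0015,"dy":-0.0013,"dz":-0.0001,"twist":0,"fingers":-1}
    - {"dx":-0.0015,"dy":-0.0013,"dz":-0.0001,"twist":0,"fingers":-1}
    - {"dx":-0.0015,"dy":-0.0013,"dz":-0.0001,"twist":0,"fingers":-1}
    - {"dx":-0.0015,"dy":-0.0013,"dz":-0.0001,"twist":0,"fingers":-1}
    - {"dx":-0.0015,"dy":-0.0013,"dz":-0.0001,"twist":0,"fingers":-1}
    - {"dx":-0.0012,"dy":-0.001,"dz":0,"twist":0,"fingers":-1}

```text
t: 21.35
tcp_pos: [0.579, -0.0384, 0.0964]
orientation: [0.17, 0.461, 0.867, 0.076]
force: [0.0, -0.5, -0.3]
opening: 0.168
```

```bash
python3 -c "
from h import *
from plant import grab_frame
o,R,t=state()
f=grab_frame('side')
b=f['img'][130:290,210:418];cv2.imwrite('pics/s7.png',cv2.resize(b,(780,600),interpolation=cv2.INTER_CUBIC))
print('tip px',(proj(f,t)-[210,130])*3.75)
plan(R,t,t+[0,0,.08],.012)
"
```

```text
t 21.35 p [ 0.579  -0.0384  0.0964] q [-0.092  0.397  2.072  0.031  0.297 -0.713] open 0.168 F [ 0.  -0.5 -0.3]
tilt 21.5 dir -3.9 
R [[-0.5162, 0.7745, 0.3656], [0.8264, 0.5625, -0.0246], [-0.2248, 0.2895, -0.9304]]
lean 37.1 az of handle 149.3
tip [ 0.6175 -0.0651  0.0446] board x,y mm -13.0 -77.4 off gap centre 1.5 depth 5.4
tip px [333.72049588 318.13930681]
to [ 0.6175 -0.0651  0.1246] tool d [-0.018   0.0232 -0.0744] rows 7 per row [-0.0026  0.0033 -0.0106]
```

View pics/s7.png

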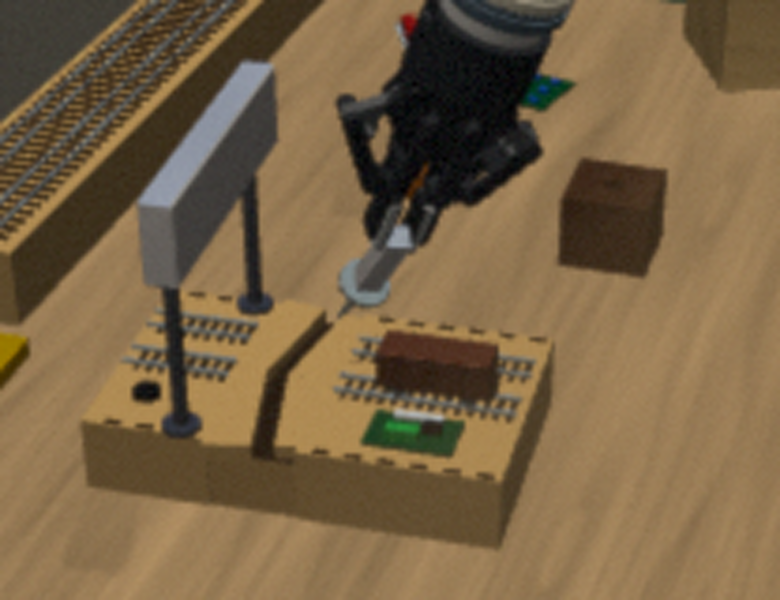

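>>> servo_tool:
  increments:
    - {"dx":-0.0026,"dy":0.0033,"dz":-0.0106,"twist":0,"fingers":-1}
    - {"dx":-0.0026,"dy":0.0033,"dz":-0.0106,"twist":0,"fingers":-1}
    - {"dx":-0.0026,"dy":0.0033,"dz":-0.0106,"twist":0,"fingers":-1}
    - {"dx":-0.0026,"dy":0.0033,"dz":-0.0106,"twist":0,"fingers":-1}
    - {"dx":-0.0026,"dy":0.0033,"dz":-0.0106,"twist":0,"fingers":-1}
    - {"dx":-0.0026,"dy":0.0033,"dz":-0.0106,"twist":0,"fingers":-1}
    - {"dx":-0.0026,"dy":0.0033,"dz":-0.0106,"twist":0,"fingers":-1}
    - {"dx":-0.0026,"dy":0.0033,"dz":-0.0106,"twist":0,"fingers":-1}

```text
t: 22.2
tcp_pos: [0.5793, -0.0385, 0.1976]
orientation: [0.172, 0.461, 0.867, 0.077]
force: [-0.3, 0.2, -0.6]
opening: 0.167
```

```bash
python3 -c "
from h import *
o,R,t=state()
M=[.4848,-.2865]
plan(R,t,[.50,-.16,.14],.02)
"
```

```text
t 22.2 p [ 0.5793 -0.0385  0.1976] q [-0.092  0.218  2.01   0.018  0.536 -0.699] open 0.167 F [-0.3  0.2 -0.6]
tilt 21.67 dir -3.9 
R [[-0.5158, 0.7735, 0.3684], [0.8262, 0.5628, -0.025], [-0.2267, 0.2915, -0.9293]]
lean 37.3 az of handle 149.4
tip [ 0.618  -0.0653  0.1459] board x,y mm -12.5 -77.5 off gap centre 2.0 depth -95.9
to [ 0.5  -0.16  0.14] tool d [-0.0161 -0.1463 -0.0356] rows 8 per row [-0.002  -0.0183 -0.0045]
```

>>> servo_tool:
  increments:
    - {"dx":-0.002,"dy":-0.0183,"dz":-0.0045,"twist":0,"fingers":-1}
    - {"dx":-0.002,"dy":-0.0183,"dz":-0.0045,"twist":0,"fingers":-1}
    - {"dx":-0.002,"dy":-0.0183,"dz":-0.0045,"twist":0,"fingers":-1}
    - {"dx":-0.002,"dy":-0.0183,"dz":-0.0045,"twist":0,"fingers":-1}
    - {"dx":-0.002,"dy":-0.0183,"dz":-0.0045,"twist":0,"fingers":-1}
    - {"dx":-0.002,"dy":-0.0183,"dz":-0.0045,"twist":0,"fingers":-1}
    - {"dx":-0.002,"dy":-0.0183,"dz":-0.0045,"twist":0,"fingers":-1}
    - {"dx":0,"dy":0,"dz":0,"twist":8.5,"fingers":-1}
    - {"dx":0,"dy":0,"dz":0,"twist":8.5,"fingers":-1}
    - {"dx":0,"dy":0,"dz":0,"twist":8.5,"fingers":-1}
    - {"dx":0,"dy":0,"dz":0,"twist":8.5,"fingers":-1}
    - {"dx":0,"dy":0,"dz":0,"twist":8.5,"fingers":-1}

```text
t: 23.4
tcp_pos: [0.4767, -0.1239, 0.2109]
orientation: [0.141, 0.744, 0.637, 0.142]
force: [-0.1, -0.4, -0.6]
opening: 0.164
```

>>> servo_tool:
  increments:
    - {"dx":0,"dy":0,"dz":0,"twist":8.5,"fingers":-1}
    - {"dx":0,"dy":0,"dz":0,"twist":8.5,"fingers":-1}
    - {"dx":0,"dy":0,"dz":0,"twist":8.5,"fingers":-1}
    - {"dx":0,"dy":0,"dz":0,"twist":8.5,"fingers":-1}
    - {"dx":0,"dy":0,"dz":0,"twist":8.5,"fingers":-1}
    - {"dx":0,"dy":0,"dz":0,"twist":8.5,"fingers":-1}
    - {"dx":0,"dy":0,"dz":0,"twist":8.5,"fingers":-1}
    - {"dx":0,"dy":0,"dz":0,"twist":8.5,"fingers":-1}

```text
t: 24.2
tcp_pos: [0.4784, -0.1234, 0.2215]
orientation: [0.038, 0.973, 0.105, 0.203]
force: [-0.7, -0.6, 0.1]
opening: 0.16
```

```bash
cat >> h.py <<'E'
def best_twist(R):
    from scipy.optimize import minimize_scalar
    g=np.load('/tmp/grasp.npz');zl=g['R'].T@np.array([0,0,1.])
    f=lambda a:np.degrees(np.arccos(np.clip((R@Rn.from_euler('z',a,degrees=True).as_matrix()@zl)[2],-1,1)))
    s=minimize_scalar(f,bounds=(-60,60),method='bounded');print("best twist",round(s.x,1),"lean then",round(s.fun,2))
E
python3 -c "
from h import *
o,R,t=state();best_twist(R)
plan(R,t,[.4848,-.2865,.11],.02)
"
```

```text
t 24.2 p [ 0.4784 -0.1234  0.2215] q [-0.35   0.036  2.174  0.214  0.54   0.843] open 0.16 F [-0.7 -0.6  0.1]
tilt 23.83 dir -4.3 
R [[0.8953, 0.1899, 0.4029], [0.2205, -0.9749, -0.0306], [0.387, 0.1162, -0.9147]]
lean 7.1 az of handle 124.5
tip [ 0.4765 -0.1318  0.1521] board x,y mm -158.6 -133.0 off gap centre -133.7 depth -102.1
best twist 16.3 lean then 3.73
to [ 0.4848 -0.2865  0.11  ] tool d [-0.043   0.1475  0.0466] rows 9 per row [-0.0048  0.0164  0.0052]
```

>>> servo_tool:
  increments:
    - {"dx":0,"dy":0,"dz":0,"twist":8,"fingers":-1}
    - {"dx":0,"dy":0,"dz":0,"twist":8,"fingers":-1}

```text
t: 24.4
tcp_pos: [0.4787, -0.1232, 0.2241]
orientation: [0.008, 0.977, -0.036, 0.208]
force: [0.5, 0.2, -0.8]
opening: 0.162
```

```bash
python3 -c "
from h import *
o,R,t=state();best_twist(R)
plan(R,t,[.4848,-.2865,.11],.02)
"
```

```text
t 24.4 p [ 0.4787 -0.1232  0.2241] q [-0.349  0.031  2.173  0.214  0.543  1.134] open 0.162 F [ 0.5  0.2 -0.8]
tilt 24.02 dir -4.4 
R [[0.9109, -0.0745, 0.4058], [-0.0677, -0.9972, -0.0311], [0.407, 0.0008, -0.9134]]
lean 3.9 az of handle 177.2
tip [ 0.4766 -0.1229  0.1543] board x,y mm -157.8 -124.1 off gap centre -134.6 depth -104.3
best twist -0.3 lean then 3.91
to [ 0.4848 -0.2865  0.11  ] tool d [0.0005 0.1625 0.0488] rows 9 per row [0.0001 0.0181 0.0054]
```

>>> servo_tool:
  increments:
    - {"dx":0,"dy":0.018,"dz":0.0054,"twist":0,"fingers":-1}
    - {"dx":0,"dy":0.018,"dz":0.0054,"twist":0,"fingers":-1}
    - {"dx":0,"dy":0.018,"dz":0.0054,"twist":0,"fingers":-1}
    - {"dx":0,"dy":0.018,"dz":0.0054,"twist":0,"fingers":-1}
    - {"dx":0,"dy":0.018,"dz":0.0054,"twist":0,"fingers":-1}
    - {"dx":0,"dy":0.018,"dz":0.0054,"twist":0,"fingers":-1}
    - {"dx":0,"dy":0.018,"dz":0.0054,"twist":0,"fingers":-1}
    - {"dx":0,"dy":0.018,"dz":0.0054,"twist":0,"fingers":-1}
    - {"dx":0,"dy":0,"dz":0,"twist":0,"fingers":-1}

```text
t: 25.3
tcp_pos: [0.4889, -0.2731, 0.1965]
orientation: [0.01, 0.976, -0.035, 0.216]
force: [-0.2, -0.4, -1.2]
opening: 0.165
```

```bash
python3 -c "
from h import *
o,R,t=state();best_twist(R)
plan(R,t,[.4848,-.2865,.075],.02)
"
```

```text
t 25.3 p [ 0.4889 -0.2731  0.1965] q [-0.669  0.2    2.06   0.456  0.559  0.624] open 0.165 F [-0.2 -0.4 -1.2]
tilt 24.97 dir -4.8 
R [[0.9042, -0.0733, 0.4207], [-0.0645, -0.9973, -0.035], [0.4221, 0.0045, -0.9065]]
lean 4.9 az of handle 174.5
tip [ 0.488  -0.2731  0.1267] board x,y mm -158.1 -274.8 off gap centre -106.6 depth -76.7
best twist 0.2 lean then 4.86
to [ 0.4848 -0.2865  0.075 ] tool d [-0.0238  0.0134  0.046 ] rows 3 per row [-0.0079  0.0045  0.0153]
```

>>> servo_tool:
  increments:
    - {"dx":-0.0065,"dy":0.0035,"dz":0.0125,"twist":0,"fingers":-1}
    - {"dx":-0.0065,"dy":0.0035,"dz":0.0125,"twist":0,"fingers":-1}
    - {"dx":-0.0065,"dy":0.0035,"dz":0.0125,"twist":0,"fingers":-1}
    - {"dx":-0.004,"dy":0.003,"dz":0.008,"twist":0,"fingers":-1}
    - {"dx":0,"dy":0,"dz":0,"twist":0,"fingers":-1}

```text
t: 25.8
tcp_pos: [0.4873, -0.2854, 0.15]
orientation: [0.011, 0.975, -0.034, 0.219]
force: [0.1, 0.4, -0.2]
opening: 0.166
```

```bash
python3 -c "
from h import *
from plant import grab_frame
o,R,t=state();best_twist(R)
f=grab_frame('side')
o,R,t=state()
plan(R,t,[.4870,-.2865,.060],.01)
b=f['img'][120:220,310:440];cv2.imwrite('pics/s8.png',cv2.resize(b,(780,600),interpolation=cv2.INTER_CUBIC))
print('tip px',(proj(f,t)-[310,120])*6)
"
```

```text
t 25.8 p [ 0.4873 -0.2854  0.15  ] q [-0.695  0.29   2.086  0.581  0.463  0.461] open 0.166 F [ 0.1  0.4 -0.2]
tilt 25.34 dir -4.9 
R [[0.9017, -0.0714, 0.4265], [-0.0617, -0.9974, -0.0365], [0.428, 0.0066, -0.9038]]
lean 5.2 az of handle 173.4
tip [ 0.4869 -0.2856  0.0801] board x,y mm -160.1 -287.1 off gap centre -106.3 depth -30.1
best twist 0.5 lean then 5.23
t 25.85 p [ 0.4876 -0.2854  0.1506] q [-0.695  0.289  2.086  0.581  0.463  0.462] open 0.168 F [-0.2  0.7  0.3]
tilt 25.38 dir -4.9 
R [[0.9014, -0.0714, 0.427], [-0.0615, -0.9974, -0.0368], [0.4285, 0.0069, -0.9035]]
lean 5.3 az of handle 173.2
tip [ 0.4871 -0.2856  0.0807] board x,y mm -159.9 -287.2 off gap centre -106.0 depth -30.7
to [ 0.487  -0.2865  0.06  ] tool d [-0.0089  0.0007  0.0187] rows 3 per row [-0.003   0.0002  0.0062]
tip px [380.06264307 302.70368833]
```

View pics/s8.png

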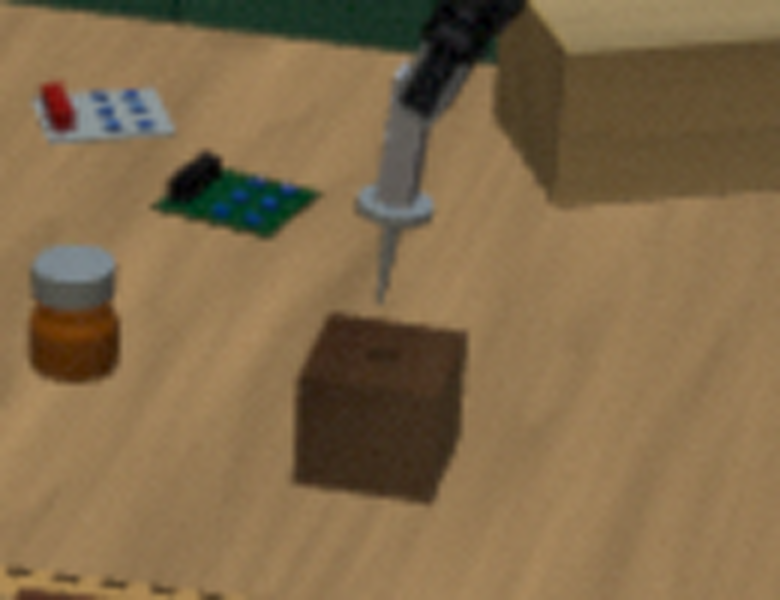

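>>> servo_tool:
  increments:
    - {"dx":-0.0046,"dy":0,"dz":0.0087,"twist":0,"fingers":-1}
    - {"dx":-0.0046,"dy":0.0001,"dz":0.0087,"twist":0,"fingers":-1}
    - {"dx":-0.0034,"dy":0.0001,"dz":0.0065,"twist":0,"fingers":-1}

```text
t: 26.15
tcp_pos: [0.4887, -0.2855, 0.1277]
orientation: [0.013, 0.974, -0.033, 0.222]
force: [0.4, 0.2, -0.5]
opening: 0.167
```

```bash
python3 -c "
from h import *
o,R,t=state()
plan(R,t,[.4875,-.286,.035],.01)
"
```

```text
t 26.15 p [ 0.4887 -0.2855  0.1277] q [-0.694  0.333  2.102  0.667  0.41   0.367] open 0.167 F [ 0.4  0.2 -0.5]
tilt 25.73 dir -5.2 
R [[0.899, -0.0696, 0.4323], [-0.0583, -0.9975, -0.0393], [0.434, 0.0101, -0.9009]]
lean 5.6 az of handle 171.6
tip [ 0.4887 -0.286   0.0579] board x,y mm -158.3 -287.7 off gap centre -104.4 depth -7.9
to [ 0.4875 -0.286   0.035 ] tool d [-0.011  -0.0001  0.0201] rows 3 per row [-0.0037 -0.      0.0067]
```

>>> servo_tool:
  increments:
    - {"dx":-0.002,"dy":0,"dz":-0.0008,"twist":0,"fingers":-1}
    - {"dx":-0.004,"dy":0,"dz":0.0058,"twist":0,"fingers":-1}
    - {"dx":-0.004,"dy":0,"dz":0.0058,"twist":0,"fingers":-1}

```text
t: 26.45
tcp_pos: [0.4854, -0.285, 0.1157]
orientation: [0.013, 0.974, -0.032, 0.224]
force: [0.1, -0.2, -1.3]
opening: 0.168
```

```bash
python3 -c "
from h import *
o,R,t=state();best_twist(R)
plan(R,t,[.4875,-.286,.025],.01)
"
```

```text
t 26.45 p [ 0.4854 -0.285   0.1157] q [-0.699  0.354  2.116  0.728  0.384  0.295] open 0.168 F [ 0.1 -0.2 -1.3]
tilt 25.9 dir -5.3 
R [[0.8979, -0.0683, 0.4349], [-0.0565, -0.9976, -0.0401], [0.4366, 0.0114, -0.8996]]
lean 5.8 az of handle 171.1
tip [ 0.4856 -0.2856  0.0458] board x,y mm -161.4 -287.1 off gap centre -107.6 depth 4.2
best twist 1.1 lean then 5.79
to [ 0.4875 -0.286   0.025 ] tool d [-0.0074  0.      0.0196] rows 3 per row [-0.0025  0.      0.0065]
```

>>> servo_tool:
  increments:
    - {"dx":-0.0029,"dy":0,"dz":0.0062,"twist":0.2,"fingers":-1}
    - {"dx":-0.0029,"dy":0,"dz":0.0062,"twist":0.2,"fingers":-1}
    - {"dx":-0.0029,"dy":0,"dz":0.0062,"twist":0.2,"fingers":-1}

```text
t: 26.75
tcp_pos: [0.4866, -0.2855, 0.0964]
orientation: [0.013, 0.974, -0.037, 0.225]
force: [0.1, 0.9, -1.2]
opening: 0.165
```

```bash
python3 -c "
from h import *
o,R,t=state();best_twist(R)
plan(R,t,[.4872,-.286,.0115],.01)
"
```

```text
t 26.75 p [ 0.4866 -0.2855  0.0964] q [-0.699  0.395  2.123  0.824  0.347  0.204] open 0.165 F [ 0.1  0.9 -1.2]
tilt 26.06 dir -5.4 
R [[0.8959, -0.0782, 0.4374], [-0.0668, -0.9969, -0.0413], [0.4393, 0.0078, -0.8983]]
lean 6.0 az of handle 172.6
tip [ 0.487  -0.2859  0.0265] board x,y mm -160.0 -287.5 off gap centre -106.1 depth 23.5
best twist 0.6 lean then 5.95
to [ 0.4872 -0.286   0.0115] tool d [-0.0064 -0.      0.0136] rows 2 per row [-0.0032 -0.      0.0068]
```

>>> servo_tool:
  increments:
    - {"dx":-0.0025,"dy":0,"dz":0.0046,"twist":0.2,"fingers":-1}
    - {"dx":-0.0025,"dy":0,"dz":0.0046,"twist":0.2,"fingers":-1}
    - {"dx":-0.0018,"dy":0,"dz":0.003,"twist":0,"fingers":-1}

```text
t: 27.05
tcp_pos: [0.4864, -0.2856, 0.0823]
orientation: [0.012, 0.973, -0.041, 0.226]
force: [-0.2, 0.2, -0.8]
opening: 0.164
```

```bash
python3 -c "
from h import *
from plant import grab_frame
o,R,t=state()
f=grab_frame('side')
o,R,t=state()
plan(R,t,[.4872,-.286,.0115],.01)
b=f['img'][120:220,310:440];cv2.imwrite('pics/s9.png',cv2.resize(b,(780,600),interpolation=cv2.INTER_CUBIC))
"
```

```text
t 27.05 p [ 0.4864 -0.2856  0.0823] q [-0.7    0.425  2.129  0.905  0.324  0.125] open 0.164 F [-0.2  0.2 -0.8]
tilt 26.12 dir -5.4 
R [[0.8948, -0.0849, 0.4383], [-0.0742, -0.9964, -0.0416], [0.4403, 0.0047, -0.8978]]
lean 6.0 az of handle 173.9
tip [ 0.4868 -0.2858  0.0124] board x,y mm -160.2 -287.3 off gap centre -106.3 depth 37.6
t 27.1 p [ 0.4861 -0.2854  0.0818] q [-0.7    0.425  2.13   0.906  0.324  0.124] open 0.168 F [-1.   0.8 -0.8]
tilt 26.09 dir -5.4 
R [[0.895, -0.0847, 0.4379], [-0.0742, -0.9964, -0.0412], [0.4398, 0.0044, -0.8981]]
lean 6.0 az of handle 174.1
tip [ 0.4865 -0.2856  0.012 ] board x,y mm -160.5 -287.1 off gap centre -106.6 depth 38.0
to [ 0.4872 -0.286   0.0115] tool d [0.0004 0.0004 0.0007] rows 1 per row [0.0004 0.0004 0.0007]
```

View pics/s9.png

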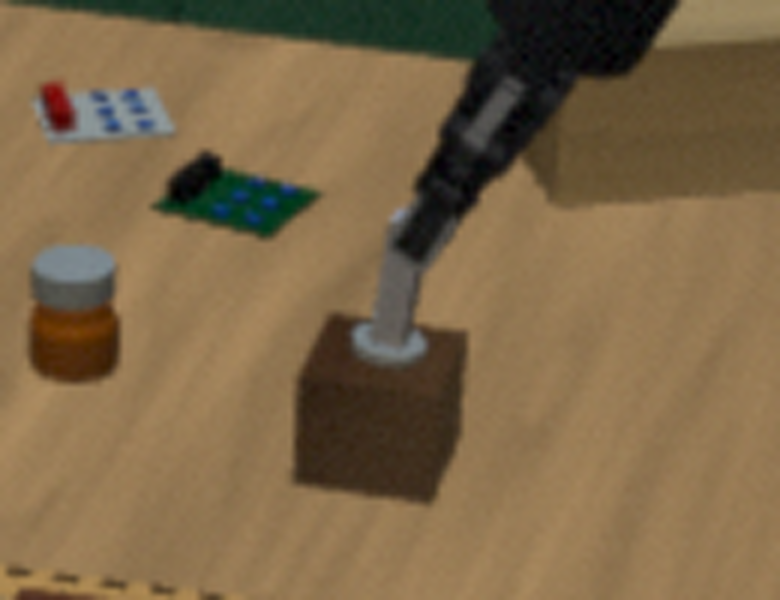

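>>> servo_tool:
  increments:
    - {"dx":0,"dy":0,"dz":0,"twist":0,"fingers":-0.5}
    - {"dx":0,"dy":0,"dz":0,"twist":0,"fingers":-0.4}
    - {"dx":0,"dy":0,"dz":0,"twist":0,"fingers":-0.2}
    - {"dx":0,"dy":0,"dz":0,"twist":0,"fingers":0}
    - {"dx":0,"dy":0,"dz":0,"twist":0,"fingers":0.2}
    - {"dx":0,"dy":0,"dz":0,"twist":0,"fingers":0.2}
    - {"dx":0,"dy":0,"dz":0,"twist":0,"fingers":0.2}
  force: 20

```text
t: 27.8
tcp_pos: [0.487, -0.2861, 0.0832]
orientation: [0.012, 0.973, -0.041, 0.226]
force: [0.2, 0.0, -0.3]
opening: 0.599
```

```bash
python3 -c "
from h import *
from plant import grab_frame
o,R=show()
f=grab_frame('side')
b=f['img'][120:220,310:440];cv2.imwrite('pics/s10.png',cv2.resize(b,(780,600),interpolation=cv2.INTER_CUBIC))
"
```

```text
t 27.8 p [ 0.487  -0.2861  0.0832] q [-0.7    0.423  2.128  0.905  0.324  0.125] open 0.599 F [ 0.2  0.  -0.3]
tilt 26.21 dir -5.5 
R [[0.8942, -0.0848, 0.4396], [-0.0736, -0.9964, -0.0425], [0.4416, 0.0056, -0.8972]]
```

View pics/s10.png

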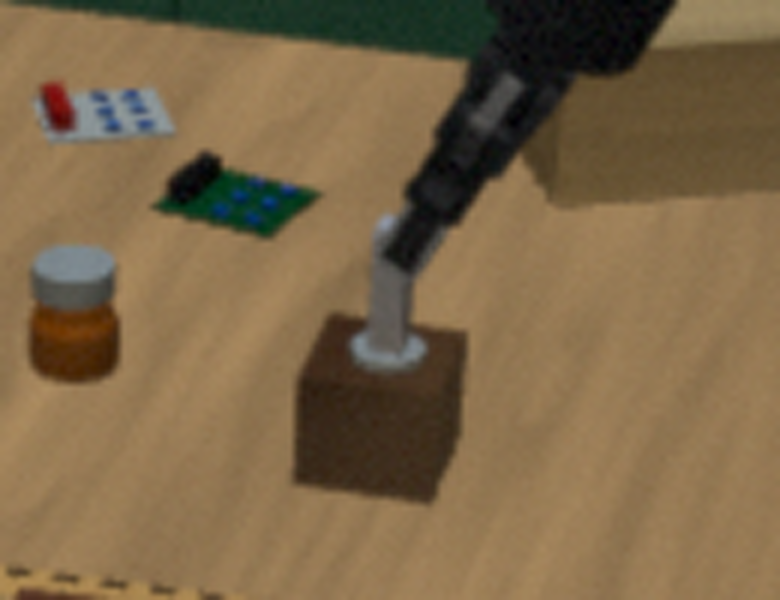

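>>> servo_tool:
  increments:
    - {"dx":0,"dy":0,"dz":-0.01,"twist":0,"fingers":0.4}
    - {"dx":0,"dy":0,"dz":-0.015,"twist":0,"fingers":0.4}
    - {"dx":0,"dy":0,"dz":-0.015,"twist":0,"fingers":0.4}
    - {"dx":0,"dy":0,"dz":-0.02,"twist":0,"fingers":0.4}
    - {"dx":0,"dy":0,"dz":-0.02,"twist":0,"fingers":0.4}
    - {"dx":0,"dy":0,"dz":-0.03,"twist":0,"fingers":0.4}
    - {"dx":0,"dy":0,"dz":-0.03,"twist":0,"fingers":0.4}
    - {"dx":0,"dy":0,"dz":0,"twist":0,"fingers":0.4}
    - {"dx":0,"dy":0,"dz":0,"twist":0,"fingers":0.4}

```text
t: 28.75
tcp_pos: [0.4224, -0.2795, 0.2122]
orientation: [0.012, 0.973, -0.041, 0.225]
force: [0.0, 0.0, 0.0]
opening: 0.703
```

```bash
python3 -c "
from h import *
from plant import grab_frame
o,R=show()
f=grab_frame('side')
W=cloud(f);x,y,z=W[...,0],W[...,1],W[...,2]
m=(x>.44)&(x<.53)&(y<-.25)&(y>-.33)&(z>.112)&(z<.14);print('handle top',np.nanmean(W[m],0),np.nanpercentile(z[m],98),m.sum())
m=(x>.44)&(x<.53)&(y<-.25)&(y>-.33)&(z>.066)&(z<.08);print('handle low',np.nanmean(W[m],0),m.sum())
b=f['img'][130:290,210:418];cv2.imwrite('pics/s11.png',cv2.resize(b,(780,600),interpolation=cv2.INTER_CUBIC))
f0=load('side');d=cv2.absdiff(f['img'],f0['img']).max(2);d[:,440:]=0
n,l,st,ce=cv2.connectedComponentsWithStats((d>60).astype(np.uint8));print(st[1:][st[1:,4]>8])
"
```

```text
t 28.75 p [ 0.4224 -0.2795  0.2122] q [-0.793  0.097  2.15   0.521  0.602  0.471] open 0.703 F [0. 0. 0.]
tilt 26.02 dir -5.5 
R [[0.8956, -0.0849, 0.4367], [-0.0741, -0.9964, -0.0419], [0.4387, 0.0052, -0.8986]]
handle top [ 0.48216762 -0.27833169  0.11939199] 0.12531006622532032 41
handle low [ 0.48200641 -0.2754755   0.07318903] 36
[[437  35   3  10  23]
 [433  49   7  10  33]
 [428  66   5  20  43]
 [427  88   3   6  13]
 [401 113  14  10  85]]
```

View pics/s11.png

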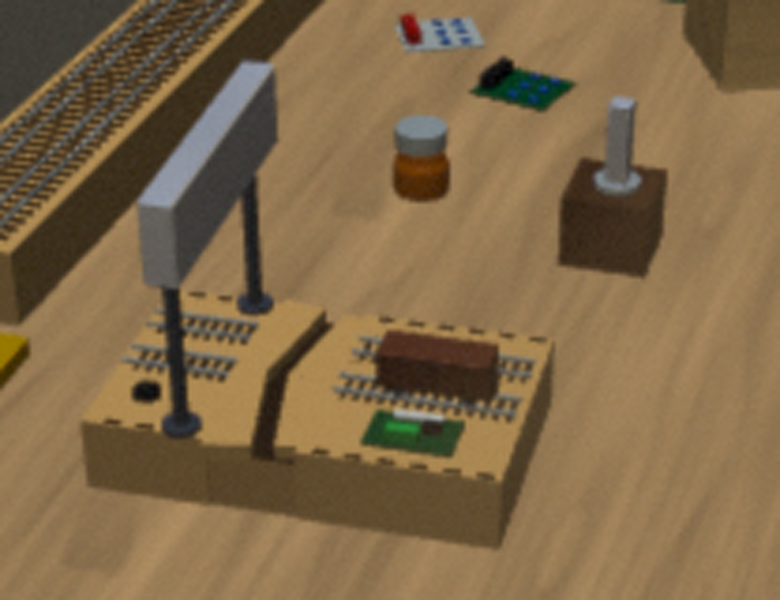

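The stylus stands upright with its collar on the block at zoomed (617, 180). The wagon and the other things look unmoved, and the only image differences are the arm itself. The arm is clear, so I'm handing in.

```bash
python3 -c "
from plant import workorder
print(workorder.finish_job())"
```

```text
the job is handed in; nothing more can be done
None
```

I took the stylus from its stand and drew its point along the gap from left to right in one pass. I then stood it back in its stand, let go, backed the arm clear and handed the job in at about 29 s.

- **Tilting the stylus:** the moves have no tilt command, so I leaned the gripper by pushing it past its reach limit. I then twisted about the leaning tool axis to lean the stylus, and twisted back before returning it.
- **Stroke:** the tracked point went from about 77 mm left to 77 mm right of the bend, so roughly 3 mm at each end was not traced. It moved at about 21 mm/s and stayed 4.8–5.9 mm down in the gap. Force readings stayed below about 2 N.
- **Lean:** it was about 37°, not exactly 35°. The handle leaned towards the robot and about 30° to the left.
- **Putting it back:** the gripper's tilt had drifted, so the stylus went into the hole about 6° off upright. When I let go it dropped 1–2 mm and settled.
- **Last checks:** the final picture shows the stylus upright with its collar on the block. Comparing the side picture with the first one found no change except the arm. The comparison left out the right part of the picture, where the arm was.
- **Joint limit:** joint 3 read 0.088 rad while I was tilting the gripper, against a stated limit of 0.09. I took that as rounding but could not confirm it.

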